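# Set up the probe rail and clear the bench

### The job

Set up the probe rail for the next measurement: slide the stop collar along the bar until its groove is in line with the black mark on the clip and let it go; after that, squeeze the probe carriage's two lugs together to free its lock and, keeping them squeezed, slide the carriage up against the collar (touching or nearly so) without shoving the collar off the mark, and let it go; last on the rail, slide the keeper collar from the far side up against the carriage's back in the same way, so that the carriage stands between the two collars. Clear the loose parts lying in front of the rail, before or after: every finned termination into the deep bin and every spanner flat in the shallow tray. Leave everything else on the bench where it is.

Things in the scene. Friction and masses are not known exactly. Their poses are not given: they have to be found in the camera images.
- rail: the probe rail, fixed to the bench: aluminium base plate 124 mm (x) x 420 mm (y) x 15 mm thick carrying a 16 mm steel bar along its y axis, the bar's axis 85 mm above the bench, held by an end post at y = +198 and -198 mm (posts 110 mm high). A dark upright lock strip, top 50 mm above the bench, runs along the bar at x = -36 mm. Origin: centre of the base's underside; z up, x away from the robot
- collar (a joint): position of the stop collar along the bar, m, growing along the rail's +y, 0 with the collar's middle at the rail's origin; range -0.040 to 0.170. The collar starts on the rail's +y side of the mark. It holds itself by friction, about 6 N to slide
- collar_c (a point): middle of the stop collar, on the bar's axis 85 mm above the bench: a round grey collar, 44 mm diameter and 24 mm wide along the bar, with a thin black centre groove all round. Axes as the rail's. It is the one on the +y side of the carriage
- keeper (a joint): position of the keeper collar along the bar, m, growing along the rail's +y, 0 with its middle at the rail's origin; range -0.176 to 0.080. It starts at the rail's -y end, behind the carriage. Holds itself by friction, about 6 N to slide
- keeper_c (a point): middle of the keeper collar, on the bar's axis: same shape and size as the stop collar, but on the other (-y) side of the carriage. It touches the carriage's back face when its middle is 37 mm from the carriage's middle, 62 mm from carriage_face
- mark: white clip 14 x 16 x 30 mm standing on the front edge of the rail's base, with a black line across it: the line, at the clip's middle, is the mark. The line runs on along a white strip across the base under the bar to a like clip on the base's rear edge (rail x = +52 mm). Origin: centre of its underside, 15 mm above the bench, 52 mm in front of the bar (rail x = -52 mm); axes as the rail's; its top is 45 mm above the bench
- carriage (a joint): position of the probe carriage along the bar, m, growing along the rail's +y, 0 with its middle at the rail's origin; range -0.140 to 0.120. It starts on the rail's -y side and is locked unless its lugs are squeezed; freed, it slides with about 1 N. It cannot pass the collars
- carriage_face (a point): centre of the carriage's end face that looks at the collar (rail's +y), on the bar's axis, 25 mm from the carriage's middle. The carriage is a grey block 50 mm along the bar, 63 to 107 mm above the bench. Face and collar touch when this point is 12 mm from the collar's middle along the bar
- lugs (a point): point midway between the carriage's two upright lugs, 135 mm above the bench and straight above the bar: the lugs stand one in front (-x of the rail, steel, sprung) and one behind (fixed), each 10 mm thick, 26 mm along the bar, reaching from 105 to 151 mm above the bench, 46 mm over their outer faces. Squeezed together across the bar with about 11 N they come to 38 mm over the outer faces
- lock_tab (a joint): how far the front lug is squeezed in, m: 0 = sprung out, its tooth caught between the teeth (12 mm apart) of the lock strip; 0.004 = riding on the tip of a tooth, from where it drops in after a few mm; from 0.005 on the carriage is free; 0.008 = fully in (about 11 N). It springs back when let go; caught, the carriage cannot be pushed along (a few mm of play), but it need not be caught at the end
- deep_bin: deep grey open bin, fixed: 160 mm (x) x 190 mm (y) x 55 mm deep outside, walls and floor 4 mm. For the terminations. Origin: centre of its underside
- flat_tray: shallow grey open tray, fixed: 210 mm (x) x 160 mm (y) x 30 mm high outside, walls and floor 4 mm. For the spanners. Origin: centre of its underside
- load1_c (a point): a coaxial termination (may be absent), 75 mm long, lying flat: a finned square aluminium block 45 mm (its x) x 34 x 34 mm with a steel barrel, 24 mm diameter and 30 mm long, on its +x end, centred 17 mm up. About 0.12 kg. This point is the centre of the finned block, 17 mm above its underside
- load2_c (a point): a coaxial termination (may be absent), 75 mm long, lying flat: a finned square aluminium block 45 mm (its x) x 34 x 34 mm with a steel barrel, 24 mm diameter and 30 mm long, on its +x end, centred 17 mm up. About 0.12 kg. This point is the centre of the finned block, 17 mm above its underside
- load3_c (a point): a coaxial termination (may be absent), 75 mm long, lying flat: a finned square aluminium block 45 mm (its x) x 34 x 34 mm with a steel barrel, 24 mm diameter and 30 mm long, on its +x end, centred 17 mm up. About 0.12 kg. This point is the centre of the finned block, 17 mm above its underside
- spanner1_c (a point): a double-ended open spanner (may be absent), steel, lying flat along its x: 138 mm long, 10 mm thick, shaft 14 mm wide, jaws 32 mm wide and 22 mm long at both ends. About 0.1 kg. This point is its middle, 5 mm above its underside
- spanner2_c (a point): a double-ended open spanner (may be absent), steel, lying flat along its x: 138 mm long, 10 mm thick, shaft 14 mm wide, jaws 32 mm wide and 22 mm long at both ends. About 0.1 kg. This point is its middle, 5 mm above its underside
- tape: roll of amber tape, 60 mm across, 19 mm high, lying flat among the things to be cleared; not part of the job, to be left alone; origin at the centre of its underside
- mouse: black computer mouse 105 x 60 x 32 mm; not part of the job, to be left alone; origin at the centre of its underside
- mug: white mug, 80 mm across, 95 mm high; not part of the job, to be left alone; origin at the centre of its underside
- meter: grey hand-held meter 150 x 80 x 36 mm; not part of the job, to be left alone; origin at the centre of its underside
- kit_case: closed wooden case 120 x 160 x 60 mm; not part of the job, to be left alone; origin at the centre of its underside

How it is judged:
By the outcome, as a careful person would: the job done as asked, in the order asked, and still so for the second after the job is handed in, with the robot touching nothing.
Of load1, load2, load3, spanner1, spanner2 only 4 to 5 are there at a start; the rules pass over those that are not, and their reading is None.
At some moment in a run one of load1, load2, load3, spanner1, spanner2 may be knocked a few centimetres aside while the robot is not near it.
Once in a run the grip may slacken for a moment while it holds something.
It also fails if it takes over 210 s, if anything falls off the work surface, if the arm or the gripper's body presses on something with over 40 N, if the wrist force passes 120 N, or if a joint passes its speed limit or range.

### The arm

A 6-joint arm with a two-finger parallel gripper is mounted at the origin on the work surface. World frame = base frame: x ahead of the robot, y to its left, z up, the work surface at z = 0. Lengths are in mm, angles in rad, forces in N, time in s.
With the tool pointing down it reaches from about 200 to 875 mm from the base axis. Payload 3.4 kg.
Tool frame: the origin (TCP) lies on the centre line of the jaws, within the pads' length; the fingertips stand 8 mm ahead of it and the grasp point (between the pads) lies 11 mm behind it; z points along the fingers, y is the direction in which the jaws open and shut (so a half turn about z gives the same grasp; the last joint's range is limited). The gripper opens to 94 mm and grips with 3 to 60 N. Pads are 16 mm wide; open, the fingers measure 119 mm over their backs; the gripper's body (75 mm by 177 mm) begins 78 mm behind the grasp point.
Start: joints at [1.106, 0.276, 1.505, -0, 1.361, -0.121], TCP at [193.833, 541.383, 192.093] pointing down, gripper open.
Joint ranges: [-2.89, 2.89], [-0.75, 2.08], [0.22, 2.7], [-1.18, 4.32], [0.11, 2.71], [-2.7, 2.7]. Speed limits (rad/s): [2.57, 2.57, 3.14, 3.14, 3.14, 3.14].

### API

Orientations are given as a unit quaternion [x, y, z, w].
In Python, from bench import r gives the robot as it stands.
- The arm moves only by the tool drive_tool, never from a script. Its argument "steps" is text: rows parted by semicolons, each of 7 numbers parted by spaces: the shift along the tool's x, y, z in mm, then the turn, a rotation vector about the tool's x, y, z in rad, then the gripper's target within -1 to 1 (fully open at 1, half-way at 0, shut at -1). A call has 1 to 12 rows; each row is the pose to reach, as a shift and turn from the pose commanded when the call began, along the tool's axes at that moment; what a row does not reach only later rows make up. A row lasts 1/10 s, in which the tool goes at most 50 mm and 8.59 degrees, less where a joint would pass 70% of its speed; a pose out of reach is approached as far as the arm can. A call with a gripper value outside its range is refused whole. The fingers move at their own pace and stop on an object; "force" is the grip in N (left out, the last holds). Time passes only in rows, so rows that repeat a pose let the fingers close. It gives the time, the measured TCP pose, the force and the opening at its end, in the units of the state.
- r.read_state(): the state, without advancing time (a new reading comes with each control period).
- r.snapshot(name): name is "scene" or "top" or "wrist"; returns a dict with "pixels" (480x640x3 uint8, red, green, blue), "intrinsics" (3x3 intrinsics, pixels), "eye" and "orientation" of the camera in the world. Camera axes: x right, y up, looking along -z (the intrinsics and any distortion apply to the point x, -y, -z); pixel columns grow to the right and rows downward; lengths in mm; the calibration is good to about 2 mm. A picture is of the moment at which its call begins. There is no depth.
- r.finish_job(): hands the job in, once; it reports no verdict.
The state is a dict: "time": time; "joint_positions": joint angles; "joint_vel": joint speeds; "effort": joint torques, N m; "ee_pos": TCP position; "orientation": TCP orientation; "contact_force": force on the tool from outside, world axes, zero at the start; "ft_torque": the same for the moment, N m; "grip_width": opening from 0.0 (shut) to 1.0 (fully open).
Only numpy, scipy, OpenCV 4.12 (cv2) and the standard library are available. Lean on these libraries where they do the work, as an engineer would, in place of code of your own. Each camera call takes 0.05 s, during which the arm holds its last target.

## Working session

There is one attempt and no reset: what is moved stays moved. The work goes in short steps, Python scripts to look and compute and a tool call to move; the robot and the scene stay as the last step left them, time stands still between calls to the robot, and variables do not carry over. Pictures are saved under pics/ and viewed, and the job is handed in when it is done.

Besides the shell and the picture viewer there is one more tool, called in YAML: its name, and indented under it one key for each argument. drive_tool: Moves the arm, as the interface text tells. Its arguments: {"type":"object","properties":{"steps":{"type":"string"},"force":{"type":"number"}},"required":["steps"]}

```bash
ls -la; mkdir -p pics
python3 - <<'E'
from bench import r
import cv2,numpy as np
print(r.read_state())
for n in ["scene","top","wrist"]:
    s=r.snapshot(n)
    cv2.imwrite(f"pics/{n}0.png",s["pixels"][:,:,::-1])
    print(n,{k:np.array(v).round(4).tolist() for k,v in s.items() if k!="pixels"})
E
```

```text
total 12
drwxr-xr-x  3 agent agent 4096 Dec  5 22:58 .
drwxr-xr-x 23 root  root  4096 Dec  5 22:58 ..
drwxr-xr-x  2 agent agent 4096 Dec  5 22:58 pics
{'time': 0.0, 'joint_positions': array([ 1.10601247e+00,  2.76579872e-01,  1.50611421e+00, -4.49037510e-05,
        1.36071808e+00, -1.21013763e-01]), 'joint_vel': array([ 0.00164954,  0.00081287,  0.00050703,  0.00181953, -0.00051457,
       -0.00025784]), 'effort': array([ 6.62200637e-04, -4.04585052e+01, -2.37232912e+01,  7.08281365e-02,
        3.44918389e-02, -1.32370824e-04]), 'ee_pos': array([193.55581522, 540.80629964, 191.22095383]), 'orientation': array([ 1.71035215e-01,  9.85264496e-01, -8.77346575e-04, -2.41652993e-04]), 'contact_force': array([0.74687675, 0.90634274, 0.55707672]), 'ft_torque': array([0.00841878, 0.00432019, 0.02968831]), 'grip_width': 0.9995881145925993}
scene {'intrinsics': [[448.5793, 0.0, 324.7051], [0.0, 448.5793, 249.8094], [0.0, 0.0, 1.0]], 'eye': [1025.7952, -98.2158, 883.8907], 'orientation': [0.2324, 0.1971, 0.6228, 0.7206]}
top {'intrinsics': [[617.2741, 0.0, 308.5224], [0.0, 617.2741, 241.9174], [0.0, 0.0, 1.0]], 'eye': [193.4252, -4.1345, 1539.8416], 'orientation': [-0.0739, 0.0659, 0.7106, -0.6966]}
wrist {'intrinsics': [[389.3664, 0.0, 321.1458], [0.0, 389.3664, 241.6241], [0.0, 0.0, 1.0]], 'eye': [126.773, 566.4181, 383.7673], 'orientation': [-0.1021, -0.0715, 0.5715, 0.8111]}
```

View pics/scene0.png

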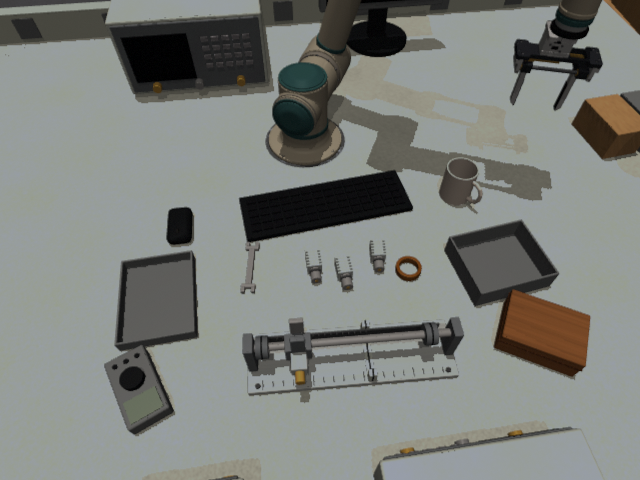

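View pics/top0.png

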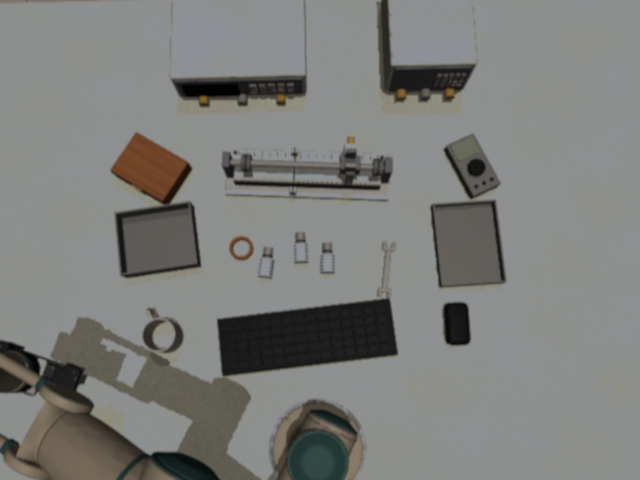

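View pics/wrist0.png

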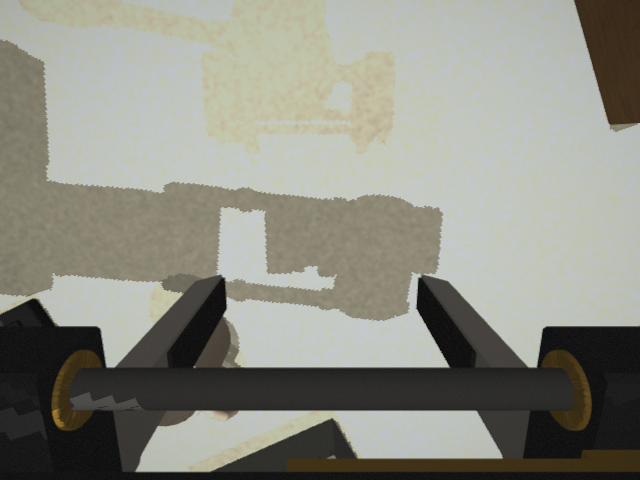

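```bash
cat > h.py <<'E'
import numpy as np,cv2
from scipy.spatial.transform import Rotation as R
def snap(n,fn=None):
    from bench import r
    s=r.snapshot(n)
    if fn: cv2.imwrite("pics/%s.png"%fn,s["pixels"][:,:,::-1])
    np.savez("pics/%s.npz"%(fn or n),**{k:np.array(v) for k,v in s.items()})
    return s
def load(fn): return dict(np.load("pics/%s.npz"%fn))
def proj(s,P):
    P=np.atleast_2d(P).astype(float); c=R.from_quat(s["orientation"]).inv().apply(P-s["eye"])
    K=s["intrinsics"]; return np.c_[K[0,0]*c[:,0]/-c[:,2]+K[0,2],K[1,1]*-c[:,1]/-c[:,2]+K[1,2]]
def back(s,uv,z):
    uv=np.atleast_2d(uv).astype(float);K=s["intrinsics"]
    d=np.c_[(uv[:,0]-K[0,2])/K[0,0],-(uv[:,1]-K[1,2])/K[1,1],-np.ones(len(uv))]
    d=R.from_quat(s["orientation"]).apply(d); z=np.broadcast_to(z,len(uv))
    return s["eye"]+d*((z-s["eye"][2])/d[:,2])[:,None]
def crop(s,x0,y0,x1,y1,fn,k=4):
    im=s["pixels"][y0:y1,x0:x1,::-1]; cv2.imwrite("pics/%s.png"%fn,cv2.resize(im,None,fx=k,fy=k,interpolation=cv2.INTER_CUBIC))
E
python3 - <<'E'
from h import *
from bench import r
t=snap("top","top1"); s=snap("scene","scene1")
crop(t,215,130,405,210,"t_rail"); crop(t,220,220,410,310,"t_parts")
crop(s,235,310,475,400,"s_rail",3); crop(s,230,230,430,300,"s_parts",4)
# rough
print(back(t,[(163,240),(467,243)],30).round(0)); print(back(t,[(226,184),(388,199),(266,262),(301,248),(328,257),(387,270),(241,247)],15).round(0))
print(back(s,[(160,300),(500,262),(315,266),(344,272),(378,254),(250,267),(408,267)],15).round(0))
E
```

```text
[[ 509.  374.   30.]
 [ 485. -384.   30.]]
[[ 656.  220.   15.]
 [ 607. -195.   15.]
 [ 451.  118.   15.]
 [ 484.   29.   15.]
 [ 460.  -38.   15.]
 [ 424. -184.   15.]
 [ 490.  181.   15.]]
[[ 496. -381.   15.]
 [ 507.  398.   15.]
 [ 456.  -32.   15.]
 [ 482.   32.   15.]
 [ 444.  120.   15.]
 [ 437. -181.   15.]
 [ 490.  181.   15.]]
```

View pics/t_rail.png

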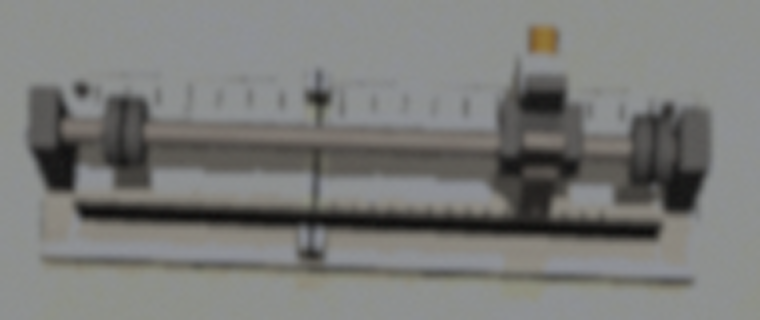

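View pics/t_parts.png

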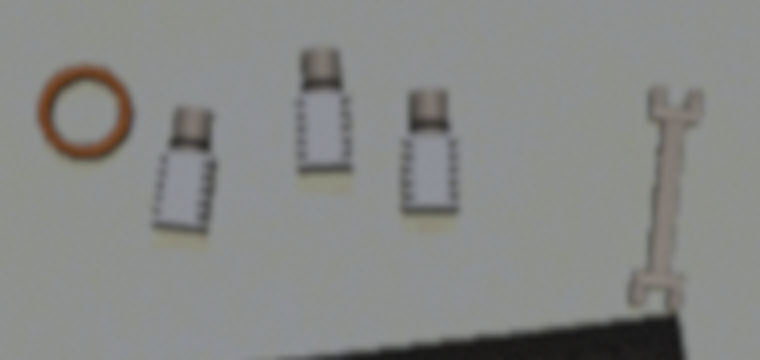

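View pics/s_rail.png

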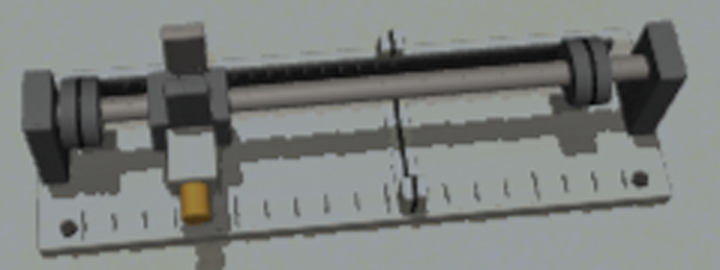

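View pics/s_parts.png

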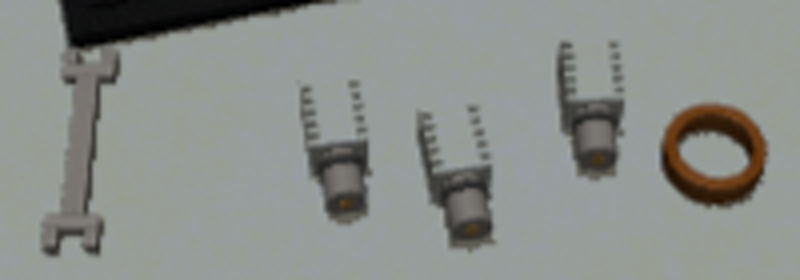

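```bash
cat > fit.py <<'E'
from h import *
from scipy.optimize import least_squares
t=load("top1"); s=load("scene1")
def T(u,v): return (215+u/4+ -0.375,130+v/4-0.375)
def S(u,v): return (235+u/3-.333,310+v/3-.333)
# rail-frame pts
obs=[ # (cam, uv, rail pt) 
 ("t",T(318,97),(52,'m',45)),("t",T(312,250),(-57,'m',45)),
 ("s",S(413,182),(52,'m',45)),("s",S(388,33),(-52,'m',45)),
 ("t",T(82,91),None),
 # post tops
]
E
python3 - <<'E'
from h import *
t=load("top1"); s=load("scene1")
for n,im,(a,b,c,d) in (("pa",t,(218,140,313,208)),("pb",t,(310,140,405,208)),("pc",s,(238,320,358,400)),("pd",s,(350,310,470,390))):
    x=im["pixels"][b:d,a:c,::-1]; x=cv2.resize(x,None,fx=800/(c-a),fy=800/(c-a),interpolation=cv2.INTER_CUBIC)
    x=np.clip(x.astype(float)*1.5,0,255).astype(np.uint8)
    k=800/(c-a)
    for u in range(a,c,10): cv2.putText(x,str(u),(int((u-a)*k),10),0,.35,(0,0,255)); cv2.line(x,(int((u-a+.5)*k),12),(int((u-a+.5)*k),18),(0,0,255))
    for v in range(b,d,10): cv2.putText(x,str(v),(0,int((v-b+.5)*k)),0,.35,(0,0,255)); 
    cv2.imwrite(f"pics/{n}.png",x); print(x.shape)
E
```

```text
(573, 800, 3)
(573, 800, 3)
(533, 800, 3)
(533, 800, 3)
```

View pics/pa.png

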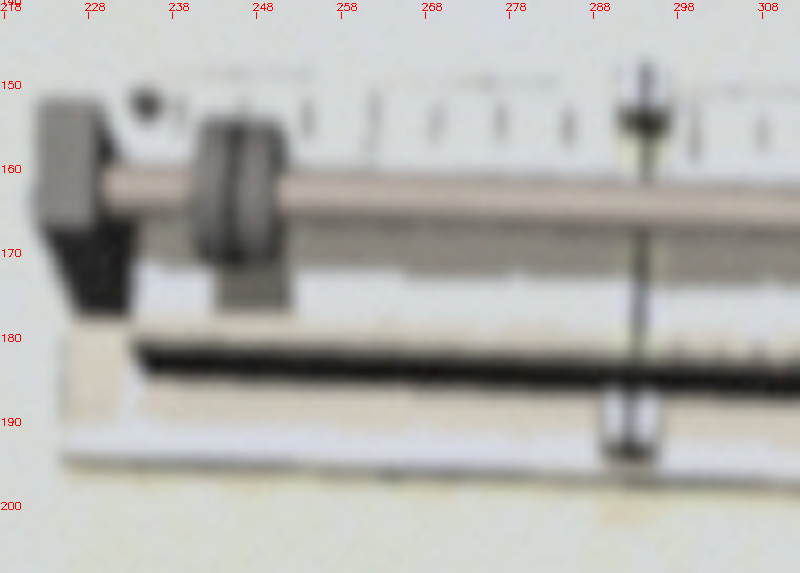

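View pics/pb.png

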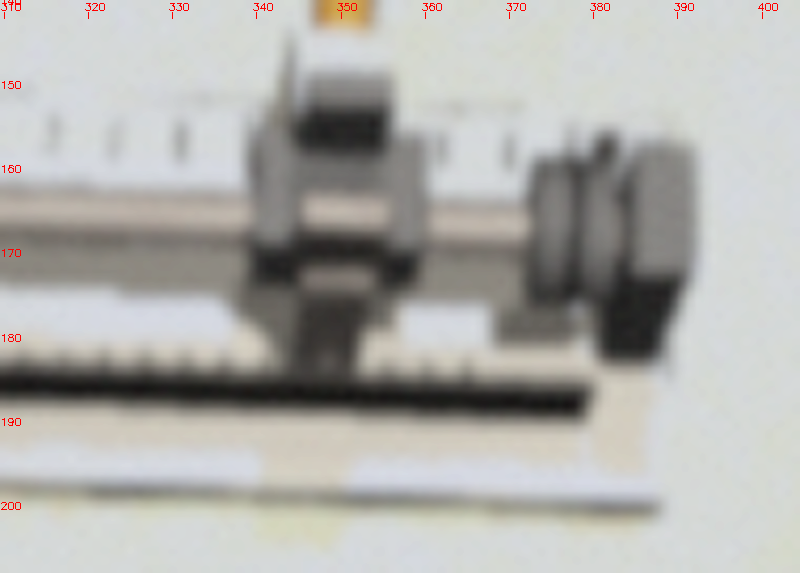

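View pics/pc.png

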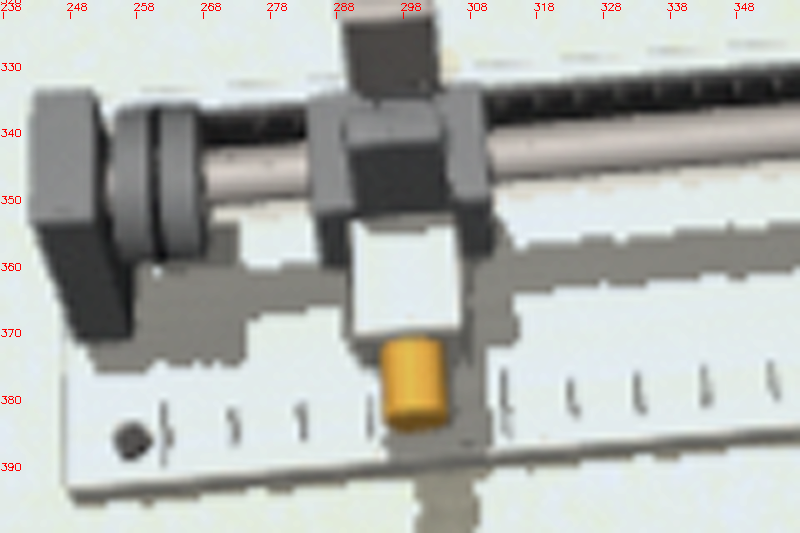

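View pics/pd.png

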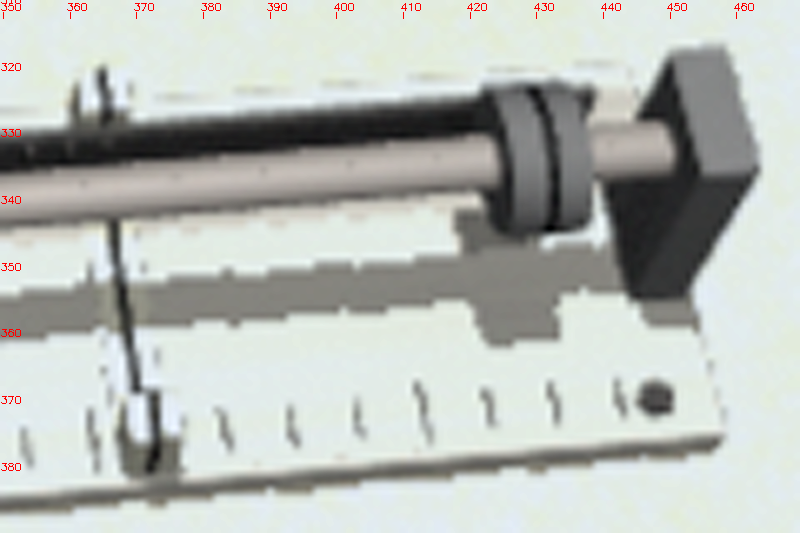

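```bash
cat > fit.py <<'E'
from h import *
from scipy.optimize import least_squares
t=load("top1"); s=load("scene1")
# params x,y,yaw,m,c,k,g
obs=[(t,(224.9,193.5),(-62,210,15)),(t,(387.9,199.2),(-62,-210,15)),(t,(292.3,191.8),(-59,'m',45)),(t,(294.1,152.6),(45,'m',45)),
(t,(245.4,162.1),(0,'c',85)),(t,(378.4,166.8),(0,'k',85)),
(s,(247.7,393),(62,-210,15)),(s,(457.8,375),(62,210,15)),(s,(372.9,375.1),(59,'m',45)),(s,(365.2,326.7),(-45,'m',45)),
(s,(430.6,333.5),(0,'c',85)),(s,(260.7,346.9),(0,'k',85)),(t,(349.5,160.5),(0,'g',107))]
ix=dict(m=3,c=4,k=5,g=6)
def W(p,q):
    q=np.array([q[0],p[ix[q[1]]] if isinstance(q[1],str) else q[1],q[2]],float)
    c,s_=np.cos(p[2]),np.sin(p[2]); return np.array([p[0]+c*q[0]-s_*q[1],p[1]+s_*q[0]+c*q[1],q[2]])
def res(p): return np.concatenate([(proj(cam,W(p,q))[0]-uv) for cam,uv,q in obs])
o=least_squares(res,[650,0,0,-20,150,-160,-80],loss="soft_l1",x_scale=[10,10,.1,10,10,10,10])
print(o.x.round(3)); print(o.fun.reshape(-1,2).round(1).tolist())
E
python3 fit.py
python3 - <<'E'
from h import *
t=load("top1"); s=load("scene1")
# loads: block centre top z=34; crops t_parts origin 220,220 k4 ; s_parts origin 230,230 k4
T=lambda u,v:(220+u/4-.375,220+v/4-.375); S=lambda u,v:(230+u/4-.375,230+v/4-.375)
print("load block centers top", back(t,[T(183,190),T(325,130),T(430,172)],34).round(1))
print("barrel end", back(t,[T(194,112),T(321,56),T(428,95)],24).round(1))
print("spanner", back(t,[T(676,105),T(656,292)],8).round(1), back(s,[S(91,65),S(71,233)],8).round(1))
print("tape",back(t,[T(86,112)],19))
print("bins",back(t,[(158,240),(193,204),(199,267),(123,276),(117,212)],55).round(0),back(t,[(468,243),(495,201),(505,282),(440,287),(432,205)],30).round(0))
E
```

```text
[ 6.79999e+02  1.06390e+01 -5.80000e-02  3.45550e+01  1.52188e+02
 -1.75222e+02 -1.04465e+02]
[[-0.6, 0.2], [0.4, 0.2], [-0.1, -0.1], [-0.1, -0.3], [-0.3, 0.5], [-0.6, 0.2], [-1.2, 0.4], [1.2, 0.0], [-0.1, 0.6], [-0.0, -0.4], [-0.2, 0.1], [-0.4, 0.4], [-0.0, 2.7]]
load block centers top [[434.6 117.8  34. ]
 [470.4  29.5  34. ]
 [442.6 -34.9  34. ]]
barrel end [[485.4 111.5  24. ]
 [519.5  31.5  24. ]
 [493.1 -35.1  24. ]]
spanner [[ 486.5 -191.6    8. ]
 [ 368.5 -174.     8. ]] [[ 372.3 -172.9    8. ]
 [ 488.3 -190.4    8. ]]
tape [[487.79019227 179.77109542  19.        ]]
bins [[504. 380.  55.]
 [594. 296.  55.]
 [435. 278.  55.]
 [417. 463.  55.]
 [578. 485.  55.]] [[ 485. -386.   30.]
 [ 592. -461.   30.]
 [ 386. -470.   30.]
 [ 377. -310.   30.]
 [ 585. -303.   30.]]
```

```bash
cat >> h.py <<'E'
RAIL=(680.0,10.64,-0.058)
def rw(rx,ry,z=0):
    x,y,a=RAIL; return np.array([x+np.cos(a)*rx-np.sin(a)*ry,y+np.sin(a)*rx+np.cos(a)*ry,z])
def wr(P):
    x,y,a=RAIL; d=np.asarray(P,float)[...,:2]-[x,y]; return np.c_[np.cos(a)*d[...,0]+np.sin(a)*d[...,1],-np.sin(a)*d[...,0]+np.cos(a)*d[...,1]].squeeze()
def st():
    from bench import r
    s=r.read_state(); R_=R.from_quat(s["orientation"]); x=R_.as_matrix()[:,0]
    print("t %.1f pos %s rail %s yaw %.3f F %s grip %.1fmm q %s"%(s["time"],s["ee_pos"].round(1),wr(s["ee_pos"]).round(1),np.arctan2(x[1],x[0]),s["contact_force"].round(1),s["grip_width"]*94,s["joint_positions"].round(2)))
    return s
def go(P,yaw,base=None):
    """print shift in tool axes to reach world P with tool-down, tool-x at yaw"""
    s=st(); R0=R.from_quat(s["orientation"]); P0=s["ee_pos"]
    R1=R.from_matrix(np.array([[np.cos(yaw),np.sin(yaw),0],[np.sin(yaw),-np.cos(yaw),0],[0,0,-1]]))
    print("shift",R0.inv().apply(np.asarray(P)-P0).round(1),"rot",(R0.inv()*R1).as_rotvec().round(3),"dist %.0f"%np.linalg.norm(P-P0))
E
python3 - <<'E'
from h import *
go(rw(0,152,160),np.pi/2-.058)
E
```

```text
t 0.2 pos [193.7 541.1 191.7] rail [-516.2  501.4] yaw 2.798 F [ 0.2 -0.1 -0.4] grip 94.1mm q [ 1.11  0.28  1.51  0.    1.36 -0.12]
shift [-593.8 -189.7   31.7] rot [-1.000e-03  0.000e+00  1.285e+00] dist 624
```

drive_tool:
  steps: "-594 -190 32 0 0 1.285 1;-594 -190 32 0 0 1.285 1;-594 -190 32 0 0 1.285 1;-594 -190 32 0 0 1.285 1;-594 -190 32 0 0 1.285 1;-594 -190 32 0 0 1.285 1;-594 -190 32 0 0 1.285 1;-594 -190 32 0 0 1.285 1;-594 -190 32 0 0 1.285 1;-594 -190 32 0 0 1.285 1;-594 -190 32 0 0 1.285 1;-594 -190 32 0 0 1.285 1"

```text
time: 1.45
ee_pos: [671.0, 175.7, 161.1]
orientation: [0.727, 0.686, 0.0, -0.0]
contact_force: [0.9, 0.3, -0.2]
grip_width: 1.0
```

Run:
```python
from h import *
go(rw(0,152,160),np.pi/2-.058)
w=snap("wrist","w1")
for q in [(0,34.6,107)]: pass
print(proj(w,[rw(0,152,85),rw(0,140,85),rw(0,34.6,15),rw(-52,34.6,45),rw(52,34.6,45),rw(0,152,107)]).round(1))
```

```text
t 1.4 pos [671.  175.7 161.1] rail [-18.6 164.2] yaw 1.513 F [ 0.9  0.3 -0.2] grip 94.0mm q [0.16 0.47 1.27 0.   1.4  0.21]
shift [-12.2  18.6   1.1] rot [-0. -0. -0.] dist 22
[[346.  264. ]
 [345.8 279.7]
 [339.7 357.6]
 [283.2 375.5]
 [399.2 375.6]
 [348.  273.9]]
```

View pics/w1.png

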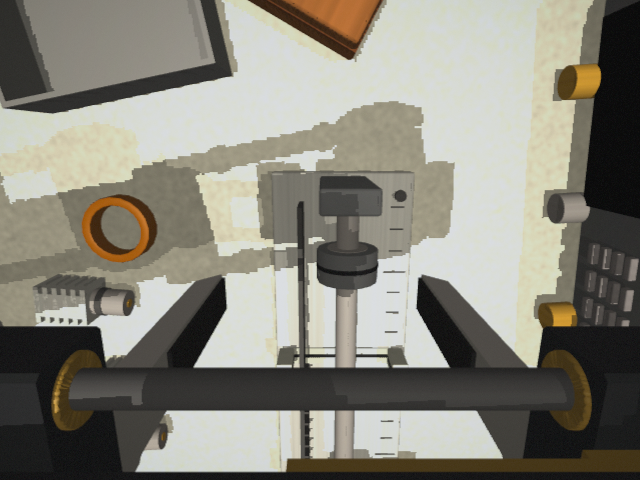

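drive_tool:
  steps: "-12 18.5 0 0 0 0 1;-12 18.5 45 0 0 0 1;-12 18.5 87 0 0 0 1;-12 18.5 87 0 0 0 1;-12 18.5 87 0 0 0 1"

```text
time: 2.0
ee_pos: [687.0, 164.2, 74.1]
orientation: [0.727, 0.686, -0.001, -0.0]
contact_force: [0.2, 0.3, -0.4]
grip_width: 0.996
```

Run:
```python
from h import *
go(rw(0,152,74),np.pi/2-.058)
w=snap("wrist","w2"); t=snap("top","top2")
print(proj(w,[rw(0,152,85),rw(0,140,85),rw(0,34.6,15),rw(-52,34.6,45),rw(52,34.6,45),rw(0,152,107)]).round(1))
```

```text
t 2.0 pos [687.  164.2  74.1] rail [ -1.9 153.7] yaw 1.513 F [ 0.2  0.3 -0.4] grip 93.7mm q [0.14 0.55 1.37 0.   1.23 0.19]
shift [-1.7  1.9  0.1] rot [-0.002  0.     0.   ] dist 3
[[323.6 296.7]
 [323.5 318.8]
 [322.9 407.3]
 [245.8 436.5]
 [400.2 436.8]
 [323.8 315.7]]
```

View pics/w2.png

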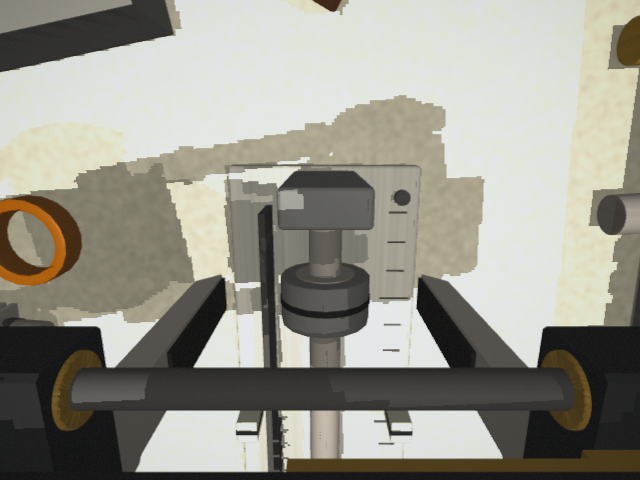

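drive_tool:
  steps: "-1.5 1.9 0 0 0 0 1;-1.5 1.9 0 0 0 0 -0.3;-1.5 1.9 0 0 0 0 -0.3;-1.5 1.9 0 0 0 0 -0.3;-1.5 1.9 0 0 0 0 -0.3;-1.5 1.9 0 0 0 0 -0.3"
  force: 25

```text
time: 2.7
ee_pos: [689.2, 162.5, 74.3]
orientation: [0.727, 0.686, -0.0, -0.0]
contact_force: [-0.3, 0.2, -0.7]
grip_width: 0.61
```

Run:
```python
from h import *
go(rw(0,152,74),np.pi/2-.058)
```

```text
t 2.7 pos [689.2 162.5  74.3] rail [  0.3 152.1] yaw 1.513 F [-0.3  0.2 -0.7] grip 57.4mm q [0.13 0.55 1.36 0.   1.23 0.19]
shift [-0.1 -0.3  0.3] rot [-0. -0.  0.] dist 0
```

drive_tool:
  steps: "0 0 0 0 0 0 -0.4;0 0 0 0 0 0 -0.4;0 0 0 0 0 0 -0.4;0 0 0 0 0 0 -0.4"
  force: 25

```text
time: 3.1
ee_pos: [688.7, 162.5, 74.2]
orientation: [0.727, 0.686, -0.0, -0.0]
contact_force: [-0.9, 0.9, 0.3]
grip_width: 0.456
```

drive_tool:
  steps: "-15 0 0 0 0 0 -0.4;-30 0 0 0 0 0 -0.4;-45 0 0 0 0 0 -0.4;-60 0 0 0 0 0 -0.4;-75 0 0 0 0 0 -0.4;-90 0 0 0 0 0 -0.4;-100 0 0 0 0 0 -0.4;-106 0 0 0 0 0 -0.4;-106 0 0 0 0 0 -0.4;-106 0 0 0 0 0 -0.4"

```text
time: 4.1
ee_pos: [682.6, 57.8, 74.2]
orientation: [0.727, 0.686, 0.0, -0.001]
contact_force: [-1.5, 4.8, -0.6]
grip_width: 0.454
```

Run:
```python
from h import *
st()
w=snap("wrist","w3"); t=snap("top","top3"); s=snap("scene","scene3")
crop(t,215,130,405,210,"t3")
print(proj(w,[rw(-52,34.6,45),rw(52,34.6,45),rw(0,46,85),rw(22,46,85),rw(-22,46,85)]).round(1))
```

```text
t 4.1 pos [682.6  57.8  74.2] rail [-0.1 47.3] yaw 1.513 F [-1.5  4.8 -0.6] grip 42.7mm q [-0.02  0.51  1.42  0.    1.21  0.04]
[[234.6 288.1]
 [406.3 288.3]
 [320.2 295.7]
 [364.3 295.7]
 [276.1 295.7]]
```

View pics/w3.png

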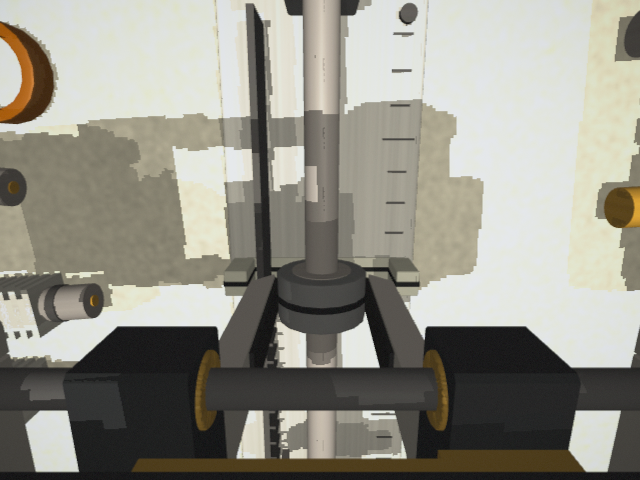

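View pics/t3.png

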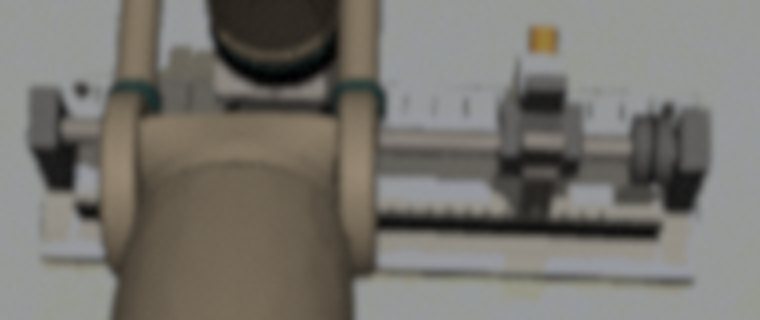

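Run:
```python
from h import *
w=load("w3"); crop(w,215,250,425,345,"w3c",3.8)
```

```text
(no output)
```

View pics/w3c.png

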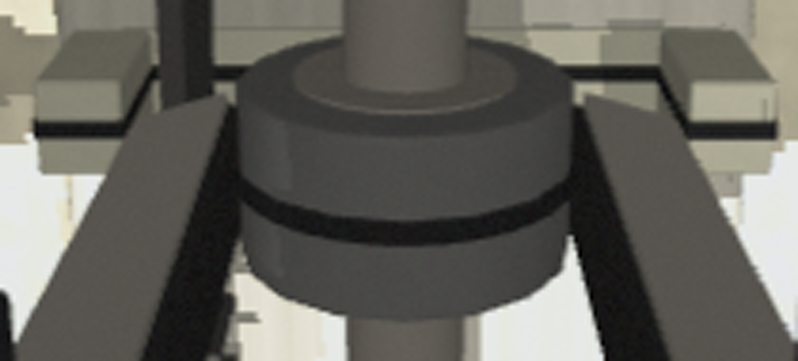

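```bash
cat > gm.py <<'E'
from h import *
from scipy.optimize import brentq
def mark(w,v,rx=52): return brentq(lambda y: proj(w,rw(rx,y,45))[0,1]-v,-200,300)
def groove(w,vmax):
    th=np.linspace(0,np.pi,181)
    f=lambda y: max(proj(w,np.array([rw(22*np.cos(a),y,85+22*np.sin(a)) for a in th]))[:,1])-vmax
    return brentq(f,-250,300)
E
python3 - <<'E'
from gm import *
w=load("w3")
m=[mark(w,283.2,x) for x in(-52,52)]; g=groove(w,311.3); print(m,g)
th=np.linspace(0,np.pi,19)
print(proj(w,np.array([rw(22*np.cos(a),g,85+22*np.sin(a)) for a in th])).round(1).tolist())
print(mark(w,284.2),groove(w,312.3))
E
```

```text
[37.777639396227606, 37.84852716487942] 47.53251884821635
[[364.3, 292.8], [364.5, 295.8], [363.2, 298.7], [360.6, 301.5], [356.5, 304.2], [351.0, 306.6], [344.4, 308.6], [336.8, 310.1], [328.6, 311.0], [320.0, 311.3], [311.4, 311.0], [303.2, 310.0], [295.6, 308.5], [289.0, 306.6], [283.7, 304.2], [279.6, 301.5], [277.0, 298.6], [275.8, 295.7], [276.0, 292.8]]
37.20808390478921 47.05312130563339
```

Run:
```python
from h import *
s=load("scene3"); crop(s,330,300,430,400,"s3c",6)
```

```text
(no output)
```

View pics/s3c.png

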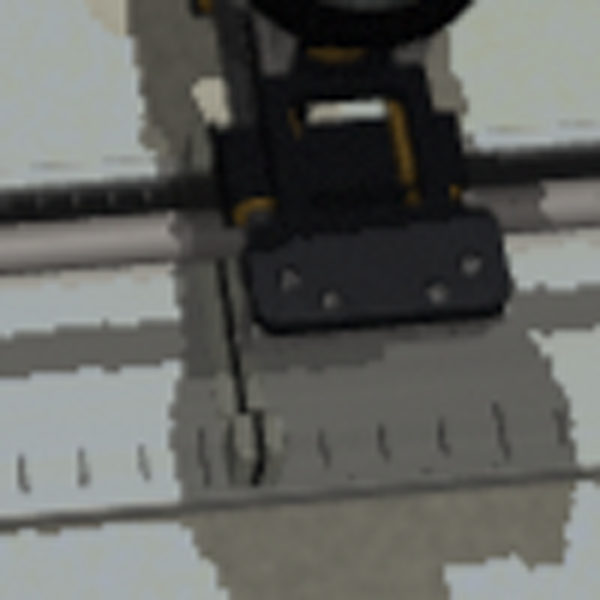

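drive_tool:
  steps: "-6 0 0 0 0 0 -0.4;-10 0 0 0 0 0 -0.4;-11 0 0 0 0 0 -0.4;-11 0 0 0 0 0 -0.4;-11 0 0 0 0 0 -0.4;-11 0 0 0 0 0 0.2;-11 0 0 0 0 0 0.2;-11 0 0 0 0 0 0.2;-11 0 0 0 0 0 0.2"

```text
time: 5.15
ee_pos: [682.8, 45.0, 74.4]
orientation: [0.727, 0.686, -0.0, 0.001]
contact_force: [-1.2, 0.1, -0.0]
grip_width: 0.602
```

Run:
```python
from h import *
st()
w=snap("wrist","w4"); crop(w,215,250,425,345,"w4c",3.8); print(wr(w["eye"]),w["eye"])
```

```text
t 5.2 pos [682.8  45.   74.4] rail [ 0.8 34.4] yaw 1.513 F [-1.2  0.1 -0. ] grip 56.6mm q [-0.04  0.51  1.42 -0.    1.2   0.02]
[  1.36000254 107.57957352] [687.59383317 117.95983946 266.80973084]
```

View pics/w4c.png

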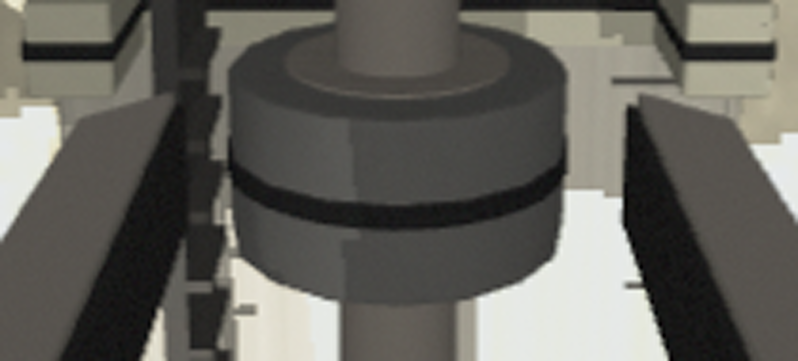

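drive_tool:
  steps: "0 0 0 0 0 0 0.6;0 0 0 0 0 0 0.6;0 0 -50 0 0 0 0.6;0 0 -100 0 0 0 0.6;-20 0 -110 0 0 0 0.6;-71.5 0 -110 0 0 0 0.6;-71.5 0 -110 0 0 0 0.6;-71.5 0 -110 0 0 0 0.6;-71.5 0 -110 0 0 0 0.6"

```text
time: 6.1
ee_pos: [677.9, -25.3, 183.6]
orientation: [0.727, 0.686, -0.0, -0.001]
contact_force: [-0.5, 0.1, -0.5]
grip_width: 0.799
```

Run:
```python
from gm import *
st()
w4=load("w4"); print(mark(w4,262.7),groove(w4,306.3))
w=snap("wrist","w5"); print(wr(w["eye"]),w["eye"]); s=snap("scene","scene5"); crop(s,330,300,430,400,"s5c",6); t=snap("top","top5"); 
print(proj(w,[rw(-52,36,45),rw(52,36,45),rw(0,36,107)]))
```

```text
t 6.1 pos [677.9 -25.3 183.6] rail [ -0. -36.] yaw 1.513 F [-0.5  0.1 -0.5] grip 75.1mm q [-0.14  0.44  1.28  0.    1.43 -0.08]
37.80298708038106 37.10103469090341
[ 0.89160312 36.82790934] [683.02492521  47.35429817 376.0580853 ]
[[257.72637629 143.6556848 ]
 [383.85355397 143.68781389]
 [320.52396497 143.91022361]]
```

View pics/w5.png

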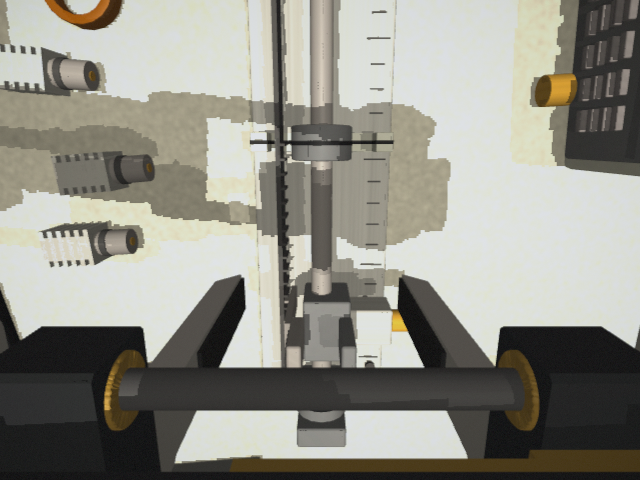

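View pics/s5c.png

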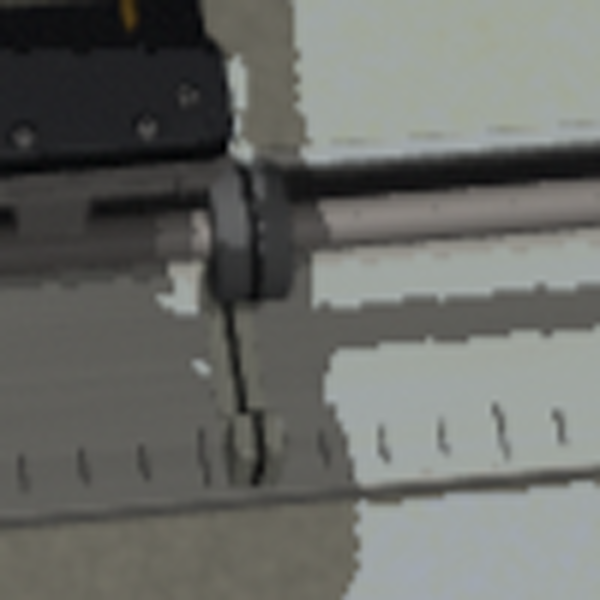

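Run:
```python
from gm import *
w=load("w5"); crop(w,240,115,400,175,"w5c",5)
g=w["pixels"].astype(float).sum(2)/3
def cen(u,lo,hi):
    c=g[lo:hi,u]; b=np.median(c) ; d=np.clip(b-25-c,0,None); return (np.arange(lo,hi)*d).sum()/max(d.sum(),1e-9), d.sum()
for u in list(range(252,262))+list(range(300,344,4))+list(range(380,394,2)): 
    print(u, *np.round(cen(u,134,152),2), g[136:150,u].round(0).astype(int).tolist())
```

```text
252 141.91 556.17 [227, 227, 227, 226, 123, 63, 58, 58, 149, 223, 227, 227, 227, 227]
253 141.81 524.33 [227, 227, 227, 227, 127, 64, 55, 57, 180, 224, 227, 226, 227, 226]
254 141.66 517.0 [226, 226, 227, 214, 111, 62, 58, 58, 219, 227, 227, 226, 227, 227]
255 141.46 561.0 [226, 227, 227, 169, 97, 62, 58, 60, 220, 227, 226, 227, 226, 227]
256 141.47 558.0 [227, 227, 226, 171, 98, 63, 58, 59, 219, 227, 226, 226, 227, 227]
257 141.48 555.83 [227, 227, 227, 171, 98, 63, 58, 59, 219, 227, 226, 227, 227, 226]
258 141.48 557.83 [227, 226, 227, 172, 98, 63, 58, 58, 220, 227, 227, 227, 227, 227]
259 141.49 549.83 [226, 227, 227, 172, 102, 64, 60, 58, 220, 226, 227, 227, 226, 227]
260 141.51 544.33 [227, 227, 227, 172, 108, 64, 60, 59, 220, 227, 227, 227, 227, 227]
261 141.48 557.33 [227, 227, 226, 173, 98, 62, 59, 59, 219, 227, 227, 227, 227, 227]
300 142.6 210.0 [115, 114, 115, 113, 97, 47, 33, 31, 33, 90, 114, 115, 118, 120]
304 141.9 258.0 [123, 122, 123, 124, 104, 51, 35, 35, 33, 98, 122, 125, 125, 126]
308 142.61 159.0 [131, 130, 130, 131, 93, 47, 36, 37, 35, 82, 102, 104, 103, 104]
312
[... 528 characters left out ...]
 38, 38, 96, 120, 128, 129, 129]
340 142.78 102.33 [84, 83, 119, 123, 104, 44, 28, 24, 26, 65, 80, 81, 81, 81]
380 141.74 352.0 [165, 163, 163, 164, 88, 42, 35, 33, 154, 164, 163, 163, 161, 162]
382 141.72 350.0 [165, 165, 165, 164, 88, 40, 35, 39, 154, 162, 162, 163, 163, 163]
384 141.73 348.67 [166, 165, 166, 165, 89, 40, 35, 37, 154, 162, 162, 163, 162, 163]
386 141.73 348.33 [167, 165, 167, 165, 88, 41, 35, 36, 155, 162, 163, 162, 162, 161]
388 141.75 350.0 [166, 164, 166, 166, 91, 40, 37, 34, 155, 163, 163, 163, 163, 161]
390 141.74 322.0 [155, 153, 153, 153, 86, 43, 34, 36, 156, 164, 163, 163, 162, 162]
392 141.75 299.0 [158, 156, 157, 157, 85, 41, 39, 36, 145, 150, 149, 147, 146, 152]
```

View pics/w5c.png

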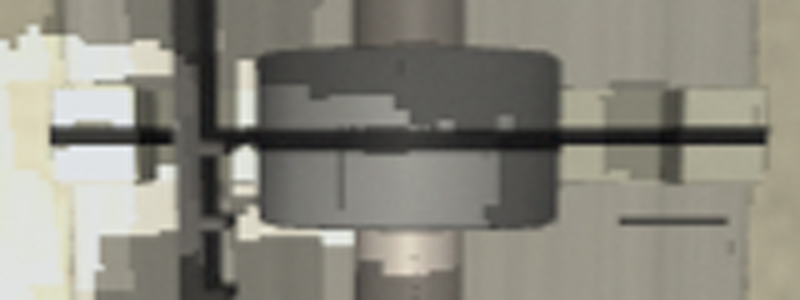

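Run:
```python
from gm import *
w=load("w5")
for dv in (0,): 
    m=(mark(w,141.5,-52)+mark(w,141.74,52))/2
    g=brentq(lambda y: proj(w,rw(0,y,107))[0,1]-142.6,-200,200)
    print(m,g,wr(w["eye"]))
t=load("top5"); crop(t,280,140,310,200,"t5c",10)
```

```text
37.638632487816146 36.851069927564865 [ 0.89160312 36.82790934]
```

View pics/t5c.png

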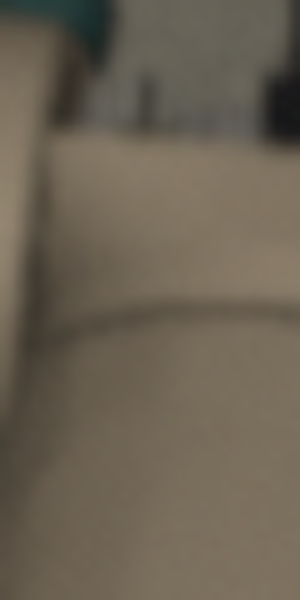

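drive_tool:
  steps: "50 0 0 0 0 0 0.3;71.5 0 20 0 0 0 0.3;71.5 0 70 0 0 0 0.2;71.5 0 110 0 0 0 0.2;71.5 0 110 0 0 0 0.2;71.5 0 110 0 0 0 -0.4;71.5 0 110 0 0 0 -0.4;71.5 0 110 0 0 0 -0.4;71.5 0 110 0 0 0 -0.4;71.5 0 110 0 0 0 -0.4;71.5 0 110 0 0 0 -0.4"

```text
time: 7.35
ee_pos: [682.0, 46.1, 76.3]
orientation: [0.727, 0.686, 0.0, -0.0]
contact_force: [-5.0, 1.2, 4.5]
grip_width: 0.436
```

Run:
```python
from gm import *
st()
w=snap("wrist","w6"); crop(w,215,240,425,345,"w6c",3.8)
```

```text
t 7.3 pos [682.   46.1  76.3] rail [-0.1 35.5] yaw 1.513 F [-5.   1.2  4.5] grip 41.0mm q [-0.03  0.51  1.42  0.    1.21  0.02]
```

View pics/w6c.png

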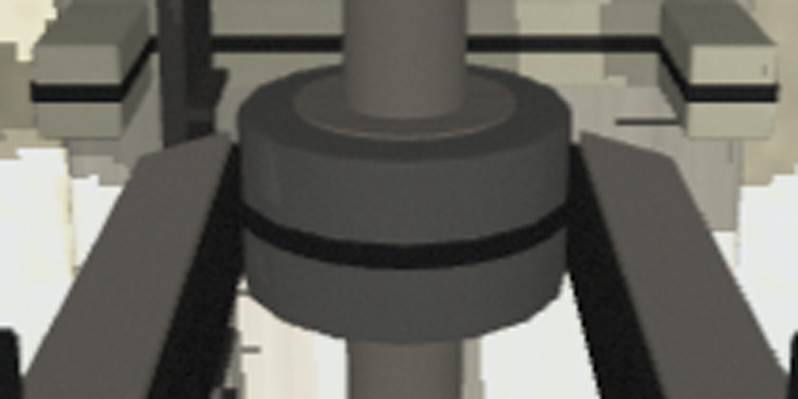

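drive_tool:
  steps: "0.8 0 0 0 0 0 -0.4;0.8 0 0 0 0 0 -0.4;0.8 0 0 0 0 0 -0.4;0.8 0 0 0 0 0 0.2;0.8 0 0 0 0 0 0.2;0.8 0 0 0 0 0 0.2;0.8 0 0 0 0 0 0.2;0.8 0 -50 0 0 0 0.6;0.8 0 -100 0 0 0 0.6;-40 0 -110 0 0 0 0.6;-71 0 -110 0 0 0 0.6;-71 0 -110 0 0 0 0.6"

```text
time: 8.6
ee_pos: [679.0, -29.3, 185.3]
orientation: [0.729, 0.685, -0.0, 0.002]
contact_force: [0.2, 0.6, -1.0]
grip_width: 0.801
```

drive_tool:
  steps: "0 0 0 0 0 0 0.6;0 0 0 0 0 0 0.6"

```text
time: 8.8
ee_pos: [678.3, -24.3, 183.8]
orientation: [0.727, 0.686, 0.0, -0.001]
contact_force: [0.7, -0.0, 0.6]
grip_width: 0.799
```

Run:
```python
from gm import *
st()
w=snap("wrist","w7"); print(wr(w["eye"])); crop(w,240,115,400,175,"w7c",5)
g=w["pixels"].astype(float).sum(2)/3
print(proj(w,[rw(0,37.6,45)]))
for u in list(range(253,262,2))+list(range(300,344,4))+list(range(380,394,3)): print(u,g[134:152,u].round(0).astype(int).tolist())
```

```text
t 8.8 pos [678.3 -24.3 183.8] rail [  0.3 -35. ] yaw 1.513 F [ 0.7 -0.   0.6] grip 75.1mm q [-0.14  0.44  1.28  0.    1.43 -0.08]
[ 1.06659509 37.80256954]
[[320.26951451 142.88098834]]
253 [222, 226, 226, 227, 226, 226, 227, 134, 66, 61, 58, 165, 223, 227, 227, 227, 226, 227]
255 [223, 226, 227, 226, 227, 227, 226, 135, 66, 59, 58, 150, 222, 227, 226, 227, 227, 226]
257 [224, 227, 226, 226, 226, 227, 215, 129, 68, 59, 58, 181, 224, 226, 227, 227, 227, 227]
259 [223, 226, 226, 227, 227, 227, 172, 116, 71, 59, 58, 181, 224, 227, 227, 227, 227, 227]
261 [223, 227, 226, 226, 226, 227, 197, 136, 71, 59, 58, 181, 224, 227, 227, 227, 227, 227]
300 [115, 115, 115, 115, 116, 115, 114, 116, 66, 37, 35, 35, 50, 111, 119, 118, 118, 120]
304 [123, 122, 123, 122, 124, 124, 125, 122, 67, 37, 38, 36, 57, 120, 126, 125, 125, 125]
308 [115, 115, 129, 131, 130, 131, 130, 131, 76, 42, 37, 36, 59, 126, 133, 132, 133, 133]
312 [83, 83, 133, 139, 139, 140, 140, 140, 79, 46, 44, 44, 62, 118, 138, 139, 140, 141]
316 [88, 111, 144, 147, 148, 148, 147, 148, 81, 53, 53, 52, 61, 85, 140, 146, 146, 145]
320 [81,
[... 251 characters left out ...]
[88, 88, 89, 88, 87, 87, 105, 133, 79, 45, 41, 40, 62, 130, 137, 135, 136, 137]
336 [85, 85, 86, 86, 85, 84, 125, 130, 71, 41, 37, 37, 53, 117, 128, 126, 127, 129]
340 [83, 81, 82, 83, 84, 82, 82, 82, 48, 24, 26, 26, 37, 78, 82, 81, 80, 80]
380 [159, 164, 165, 166, 165, 165, 162, 110, 49, 35, 34, 124, 160, 162, 162, 162, 161, 161]
383 [158, 165, 167, 165, 165, 165, 164, 110, 49, 37, 35, 125, 159, 162, 163, 163, 163, 163]
386 [159, 165, 165, 166, 166, 166, 166, 111, 48, 32, 36, 123, 159, 161, 161, 161, 163, 163]
389 [158, 165, 165, 164, 165, 166, 165, 112, 49, 35, 33, 125, 160, 163, 162, 162, 163, 162]
392 [155, 146, 152, 163, 158, 157, 155, 111, 72, 65, 64, 126, 143, 140, 141, 141, 139, 138]
```

View pics/w7c.png

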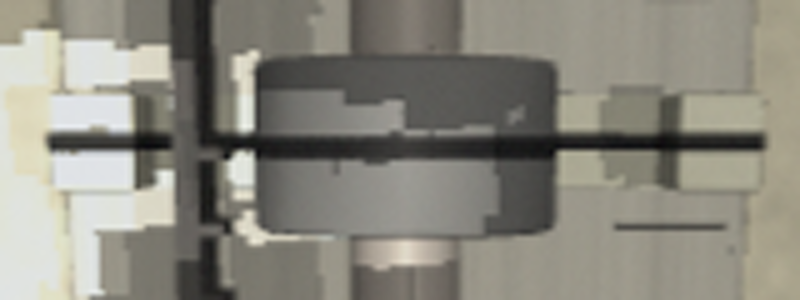

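drive_tool:
  steps: "-40 4 0 0 0 0 0.6;-69.5 4 0 0 0 0 0.6;-69.5 4 0 0 0 0 0.6;-69.5 4 0 0 0 0 0.6"

```text
time: 9.25
ee_pos: [678.3, -94.0, 183.9]
orientation: [0.727, 0.686, 0.0, -0.001]
contact_force: [-0.6, 0.0, 0.0]
grip_width: 0.799
```

Run:
```python
from gm import *
st()
w=snap("wrist","w8")
c=-104.5
print(proj(w,[rw(sx*23,c+sy*13,151) for sx in(-1,1) for sy in (-1,1)]).round(0).tolist(), proj(w,[rw(sx*13,c+sy*13,151) for sx in(-1,1) for sy in (-1,1)]).round(0).tolist(), proj(w,[rw(sx*22,c+sy*25,107) for sx in(-1,1) for sy in (-1,1)]).round(0).tolist())
```

```text
t 9.2 pos [678.3 -94.  183.9] rail [   4.4 -104.6] yaw 1.513 F [-0.6  0.   0. ] grip 75.1mm q [-0.24  0.45  1.26  0.    1.44 -0.18]
[[276.0, 286.0], [274.0, 246.0], [350.0, 286.0], [351.0, 246.0]] [[292.0, 286.0], [291.0, 246.0], [334.0, 286.0], [335.0, 246.0]] [[284.0, 280.0], [283.0, 213.0], [344.0, 280.0], [346.0, 213.0]]
```

View pics/w8.png

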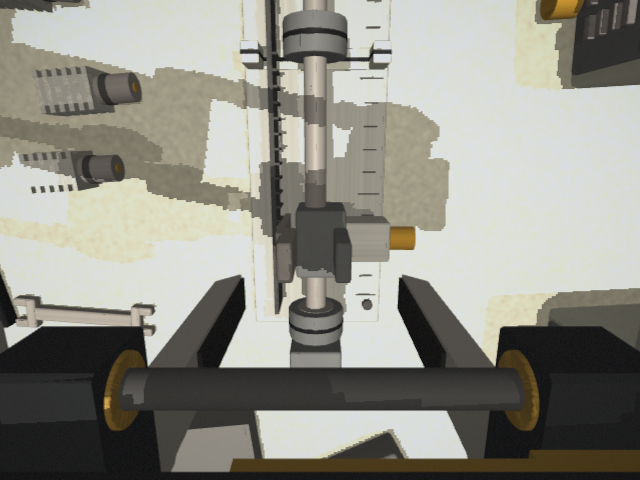

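drive_tool:
  steps: "1 0.3 30 0 0 0 0.6;1 0.3 60 0 0 0 0.4;1 0.3 60 0 0 0 0.2;1 0.3 60 0 0 0 0;1 0.3 60 0 0 0 0;1 0.3 60 0 0 0 0;1 0.3 60 0 0 0 0"
  force: 20

```text
time: 10.0
ee_pos: [674.8, -92.4, 124.5]
orientation: [0.727, 0.687, -0.002, -0.003]
contact_force: [-6.8, 1.2, -1.7]
grip_width: 0.502
```

Run:
```python
from gm import *
st()
w=snap("wrist","w9")
```

```text
t 10.0 pos [674.8 -92.4 124.5] rail [   0.8 -103.1] yaw 1.513 F [-6.8  1.2 -1.7] grip 47.2mm q [-0.24  0.48  1.36  0.    1.32 -0.18]
```

View pics/w9.png

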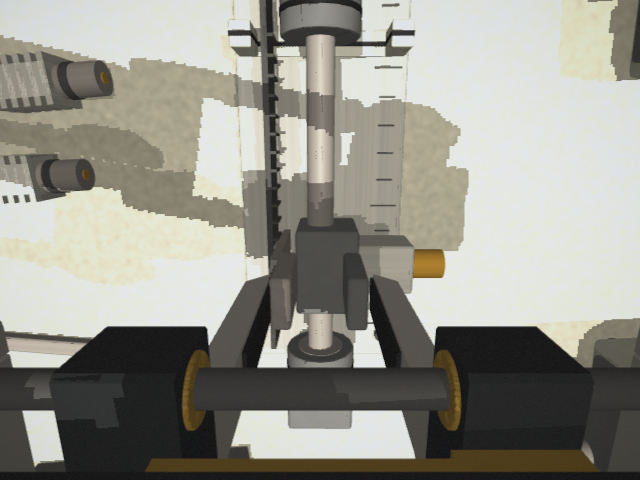

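drive_tool:
  steps: "0 0 0 0 0 0 -0.4;0 0 0 0 0 0 -0.4;0 0 0 0 0 0 -0.4;0 0 0 0 0 0 -0.4;0 0 0 0 0 0 -0.4"
  force: 22

```text
time: 10.55
ee_pos: [678.0, -93.6, 124.6]
orientation: [0.727, 0.686, -0.0, -0.001]
contact_force: [-3.1, 1.5, -2.1]
grip_width: 0.394
```

Run:
```python
from gm import *
st()
```

```text
t 10.6 pos [678.  -93.6 124.6] rail [   4.  -104.2] yaw 1.513 F [-3.1  1.5 -2.1] grip 37.0mm q [-0.24  0.48  1.35 -0.    1.31 -0.18]
```

drive_tool:
  steps: "5 0 0 0 0 0 -0.4;15 0 0 0 0 0 -0.4;27 0 0 0 0 0 -0.4;39 0 0 0 0 0 -0.4;51 0 0 0 0 0 -0.4;63 0 0 0 0 0 -0.4;75 0 0 0 0 0 -0.4;85 0 0 0 0 0 -0.4;92 0 0 0 0 0 -0.4;94 0 0 0 0 0 -0.4;94 0 0 0 0 0 -0.4;94 0 0 0 0 0 -0.4"

```text
time: 11.75
ee_pos: [683.6, 2.2, 124.5]
orientation: [0.727, 0.687, 0.001, -0.001]
contact_force: [-4.6, 1.1, 0.4]
grip_width: 0.393
```

Run:
```python
from gm import *
st()
w=snap("wrist","w10")
```

```text
t 11.8 pos [683.6   2.2 124.5] rail [ 4.1 -8.2] yaw 1.513 F [-4.6  1.1  0.4] grip 37.0mm q [-0.1   0.48  1.36  0.    1.31 -0.04]
```

View pics/w10.png

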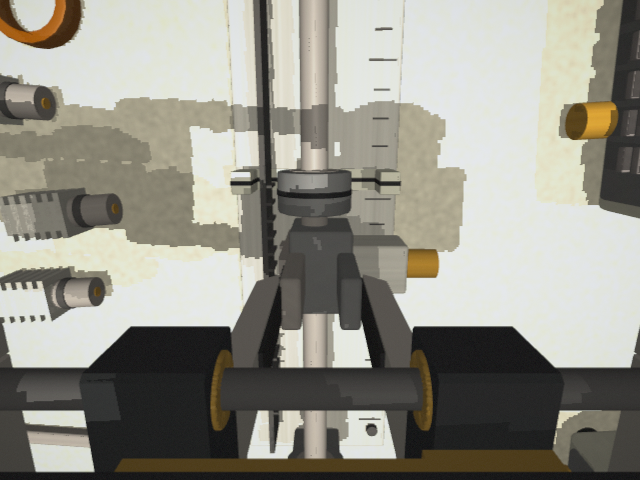

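Run:
```python
from gm import *
w=load("w10"); crop(w,220,160,420,300,"w10c",4)
f=lambda v,z=107: brentq(lambda y: proj(w,rw(0,y,z))[0,1]-v,-200,200)
print([(v,round(f(v),2)) for v in range(190,226,2)], mark(w,182), wr(w["eye"]))
```

```text
[(190, 39.83), (192, 38.75), (194, 37.67), (196, 36.59), (198, 35.51), (200, 34.42), (202, 33.33), (204, 32.23), (206, 31.14), (208, 30.04), (210, 28.94), (212, 27.84), (214, 26.73), (216, 25.62), (218, 24.51), (220, 23.39), (222, 22.27), (224, 21.15)] 38.22138398975686 [ 4.9121411  64.27830464]
```

View pics/w10c.png

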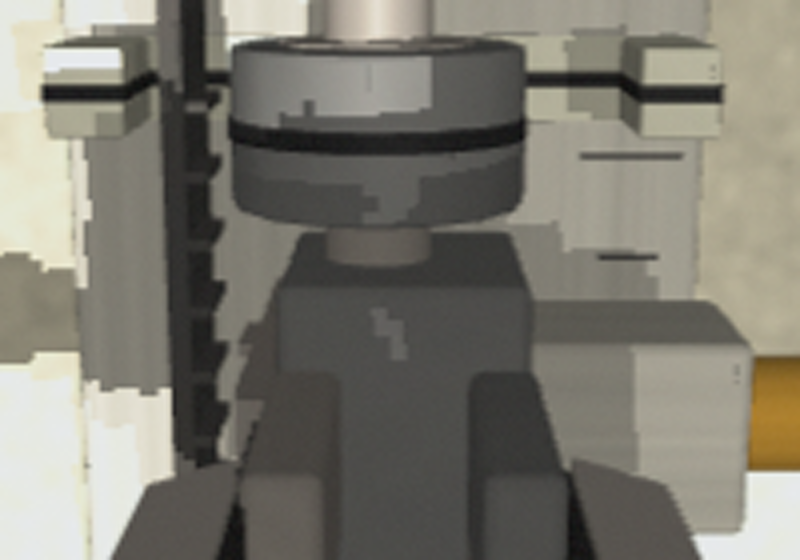

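drive_tool:
  steps: "3 0 0 0 0 0 -0.4;6 0 0 0 0 0 -0.4;7 0 0 0 0 0 -0.4;7 0 0 0 0 0 -0.4;7 0 0 0 0 0 -0.4"

```text
time: 12.3
ee_pos: [684.0, 8.4, 124.5]
orientation: [0.727, 0.686, 0.0, -0.001]
contact_force: [-5.6, -0.1, 0.8]
grip_width: 0.39
```

Run:
```python
from gm import *
st()
w=snap("wrist","w11");crop(w,220,160,420,300,"w11c",4)
f=lambda v,z=107: brentq(lambda y: proj(w,rw(0,y,z))[0,1]-v,-200,200)
print([(v,round(f(v),2)) for v in range(174,226,4)])
```

```text
t 12.3 pos [684.    8.4 124.5] rail [ 4.1 -2. ] yaw 1.513 F [-5.6 -0.1  0.8] grip 36.7mm q [-0.09  0.48  1.35  0.    1.31 -0.03]
[(174, 54.61), (178, 52.5), (182, 50.37), (186, 48.24), (190, 46.09), (194, 43.94), (198, 41.77), (202, 39.59), (206, 37.41), (210, 35.21), (214, 33.0), (218, 30.77), (222, 28.54)]
```

View pics/w11c.png

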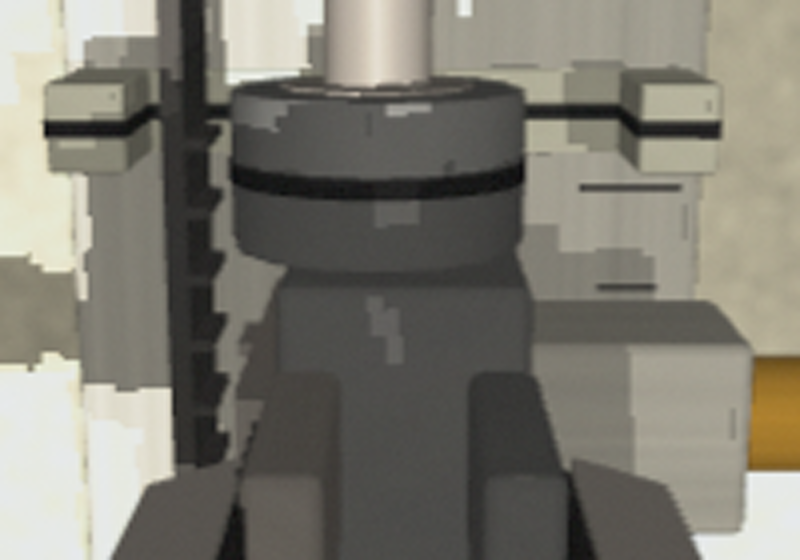

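drive_tool:
  steps: "0.8 0 0 0 0 0 -0.4;1.4 0 0 0 0 0 -0.4;1.4 0 0 0 0 0 -0.4;1.4 0 0 0 0 0 -0.4"

```text
time: 12.75
ee_pos: [684.1, 9.6, 124.5]
orientation: [0.727, 0.686, 0.0, -0.001]
contact_force: [-5.6, 0.1, 0.2]
grip_width: 0.388
```

Run:
```python
from gm import *
st()
w=snap("wrist","w12");crop(w,220,160,420,300,"w12c",4)
```

```text
t 12.8 pos [684.1   9.6 124.5] rail [ 4.1 -0.8] yaw 1.513 F [-5.6  0.1  0.2] grip 36.5mm q [-0.09  0.48  1.35  0.    1.31 -0.03]
```

View pics/w12c.png

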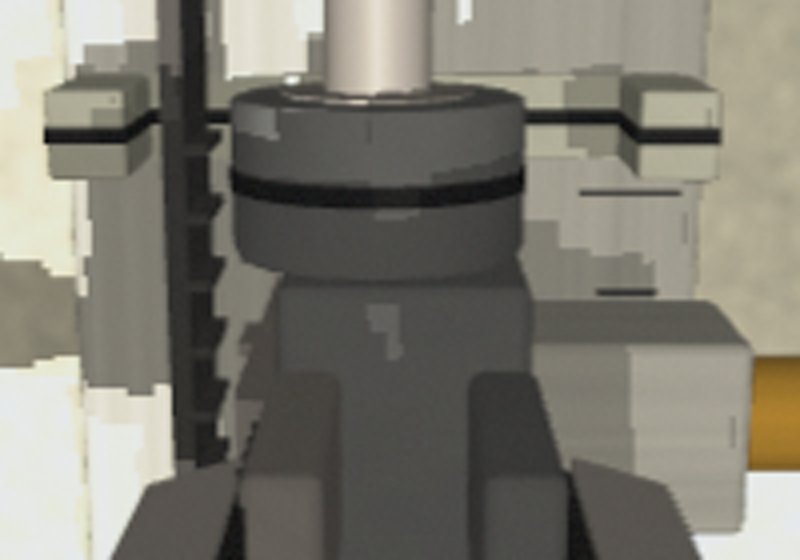

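drive_tool:
  steps: "0.5 0 0 0 0 0 -0.4;0.8 0 0 0 0 0 -0.4;1.2 0 0 0 0 0 -0.4;1.2 0 0 0 0 0 -0.4;1.2 0 0 0 0 0 -0.4"

```text
time: 13.3
ee_pos: [684.1, 10.1, 124.5]
orientation: [0.727, 0.686, -0.0, -0.0]
contact_force: [-5.7, -2.0, -0.0]
grip_width: 0.393
```

Run:
```python
from gm import *
st();st()
w=snap("wrist","w13");crop(w,220,160,420,300,"w13c",4)
```

```text
t 13.3 pos [684.1  10.1 124.5] rail [ 4.1 -0.3] yaw 1.513 F [-5.7 -2.  -0. ] grip 37.0mm q [-0.09  0.48  1.35 -0.    1.31 -0.03]
t 13.3 pos [684.1  10.1 124.5] rail [ 4.1 -0.3] yaw 1.513 F [-5.7 -2.  -0. ] grip 37.0mm q [-0.09  0.48  1.35 -0.    1.31 -0.03]
```

View pics/w13c.png

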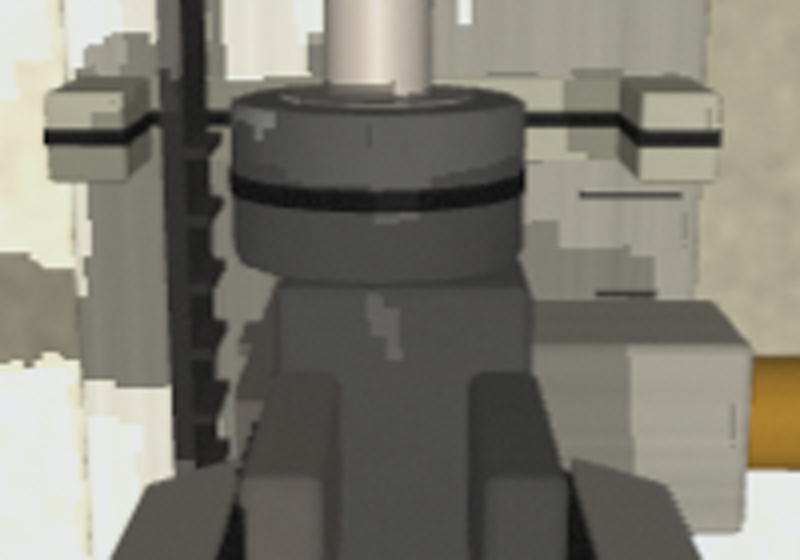

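drive_tool:
  steps: "-0.3 0 0 0 0 0 -0.1;-0.3 0 0 0 0 0 0.1;-0.3 0 0 0 0 0 0.3;-0.3 0 0 0 0 0 0.4;-0.3 0 0 0 0 0 0.4;-0.3 0 0 0 0 0 0.4"

```text
time: 13.95
ee_pos: [686.0, 9.6, 125.0]
orientation: [0.727, 0.686, 0.001, 0.001]
contact_force: [0.3, 0.1, -0.2]
grip_width: 0.7
```

Run:
```python
from gm import *
st()
w=snap("wrist","w14");crop(w,220,160,420,300,"w14c",4)
```

```text
t 13.9 pos [686.    9.6 125. ] rail [ 6.  -0.7] yaw 1.513 F [ 0.3  0.1 -0.2] grip 65.8mm q [-0.09  0.48  1.35  0.    1.31 -0.03]
```

View pics/w14c.png

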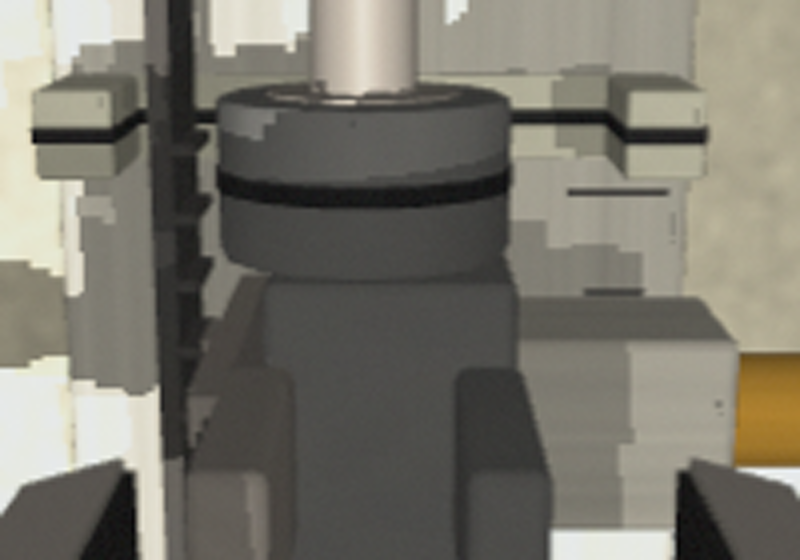

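drive_tool:
  steps: "0 0 -40 0 0 0 0.5;-20 0 -60 0 0 0 0.5;-60 -6 -60 0 0 0 0.5;-110 -6 -60 0 0 0 0.5;-150 -6 -60 0 0 0 0.5;-174 -6 -60 0 0 0 0.5;-174 -6 -60 0 0 0 0.5;-174 -6 -60 0 0 0 0.5;-174 -6 -60 0 0 0 0.5"

```text
time: 14.9
ee_pos: [668.8, -162.6, 184.4]
orientation: [0.727, 0.687, 0.0, -0.0]
contact_force: [-0.2, 0.5, -0.3]
grip_width: 0.747
```

Run:
```python
from gm import *
st()
w=snap("wrist","w15"); k=-175.2
print(proj(w,[rw(0,k,107),rw(22,k,85),rw(-22,k,85),rw(0,k+12,107)]).round(1))
```

```text
t 14.9 pos [ 668.8 -162.6  184.4] rail [  -1.2 -173.6] yaw 1.514 F [-0.2  0.5 -0.3] grip 70.2mm q [-0.34  0.45  1.25  0.    1.44 -0.28]
[[321.9 249.4]
 [350.3 241.9]
 [293.4 241.8]
 [321.9 233.1]]
```

View pics/w15.png

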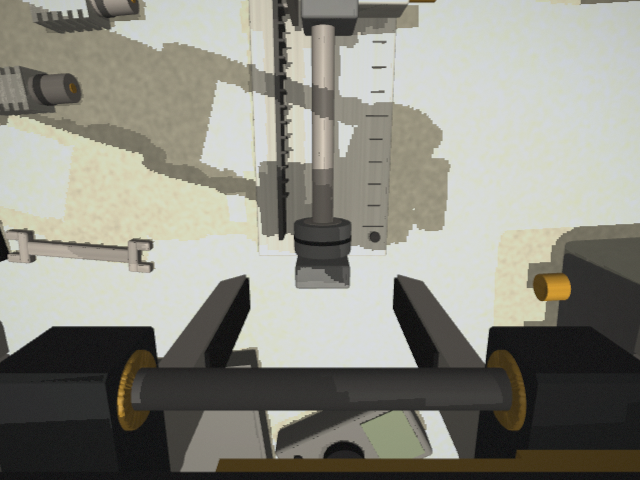

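drive_tool:
  steps: "1.6 1.5 50 0 0 0 0.4;1.6 1.5 90 0 0 0 0.3;1.6 1.5 110 0 0 0 0.2;1.6 1.5 110 0 0 0 0.2;1.6 1.5 110 0 0 0 -0.4;1.6 1.5 110 0 0 0 -0.4;1.6 1.5 110 0 0 0 -0.4;1.6 1.5 110 0 0 0 -0.4;1.6 1.5 110 0 0 0 -0.4"
  force: 25

```text
time: 15.85
ee_pos: [669.7, -162.0, 75.9]
orientation: [0.727, 0.686, 0.0, -0.0]
contact_force: [-5.0, 2.8, 5.9]
grip_width: 0.443
```

Run:
```python
from gm import *
st()
w=snap("wrist","w16"); crop(w,215,200,425,345,"w16c",3.8)
```

```text
t 15.8 pos [ 669.7 -162.    75.9] rail [  -0.3 -173. ] yaw 1.513 F [-5.   2.8  5.9] grip 41.6mm q [-0.34  0.52  1.41  0.    1.21 -0.28]
```

View pics/w16c.png

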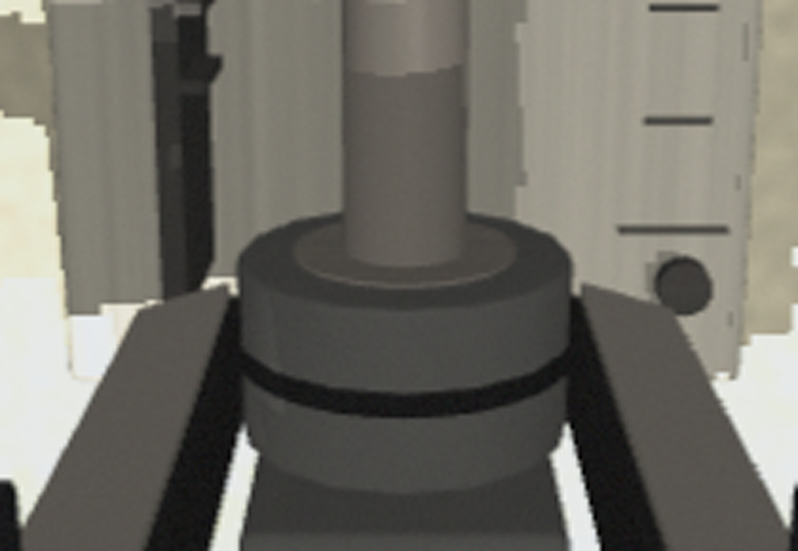

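drive_tool:
  steps: "6 0 0 0 0 0 -0.4;18 0 0 0 0 0 -0.4;32 0 0 0 0 0 -0.4;46 0 0 0 0 0 -0.4;60 0 0 0 0 0 -0.4;74 0 0 0 0 0 -0.4;88 0 0 0 0 0 -0.4;102 0 0 0 0 0 -0.4;114 0 0 0 0 0 -0.4;122 0 0 0 0 0 -0.4;122 0 0 0 0 0 -0.4;122 0 0 0 0 0 -0.4"

```text
time: 17.1
ee_pos: [676.8, -42.2, 75.9]
orientation: [0.727, 0.686, -0.001, 0.001]
contact_force: [-5.1, -2.5, 5.5]
grip_width: 0.444
```

Run:
```python
from gm import *
st()
w=snap("wrist","w17"); crop(w,215,160,425,345,"w17c",3)
g=lambda v:groove(w,v)
f=lambda v,z=107: brentq(lambda y: proj(w,rw(0,y,z))[0,1]-v,-200,200)
print([(v,round(f(v),2)) for v in range(220,330,10)])
```

```text
t 17.1 pos [676.8 -42.2  75.9] rail [ -0.2 -52.9] yaw 1.513 F [-5.1 -2.5  5.5] grip 41.7mm q [-0.16  0.5   1.44 -0.    1.2  -0.1 ]
[(220, -11.65), (230, -15.97), (240, -20.34), (250, -24.78), (260, -29.27), (270, -33.83), (280, -38.44), (290, -43.12), (300, -47.87), (310, -52.68), (320, -57.55)]
```

View pics/w17c.png

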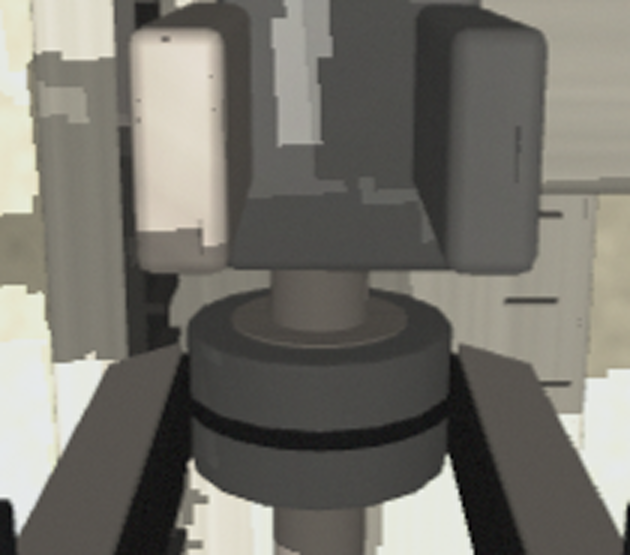

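View pics/w17.png

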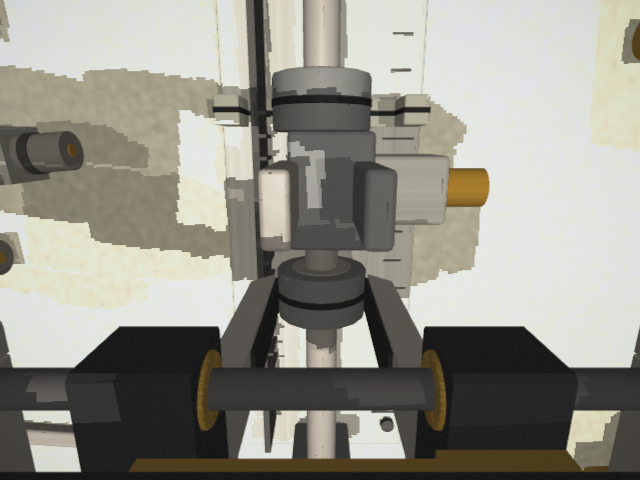

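drive_tool:
  steps: "5 0 0 0 0 0 -0.4;9 0 0 0 0 0 -0.4;11.5 0 0 0 0 0 -0.4;12.5 0 0 0 0 0 -0.4;12.5 0 0 0 0 0 -0.4;12.5 0 0 0 0 0 -0.4"

```text
time: 17.75
ee_pos: [677.4, -31.4, 75.9]
orientation: [0.727, 0.686, -0.002, 0.002]
contact_force: [-5.2, -4.9, 5.4]
grip_width: 0.447
```

Run:
```python
from gm import *
st()
w=snap("wrist","w18"); crop(w,215,160,425,345,"w18c",3)
f=lambda v,z=107: brentq(lambda y: proj(w,rw(0,y,z))[0,1]-v,-200,200)
print([(v,round(f(v),2)) for v in range(220,330,10)])
```

```text
t 17.8 pos [677.4 -31.4  75.9] rail [ -0.2 -42.1] yaw 1.513 F [-5.2 -4.9  5.4] grip 42.0mm q [-0.15  0.5   1.44 -0.01  1.2  -0.09]
[(220, -0.74), (230, -5.05), (240, -9.43), (250, -13.87), (260, -18.36), (270, -22.92), (280, -27.54), (290, -32.22), (300, -36.97), (310, -41.78), (320, -46.67)]
```

View pics/w18c.png

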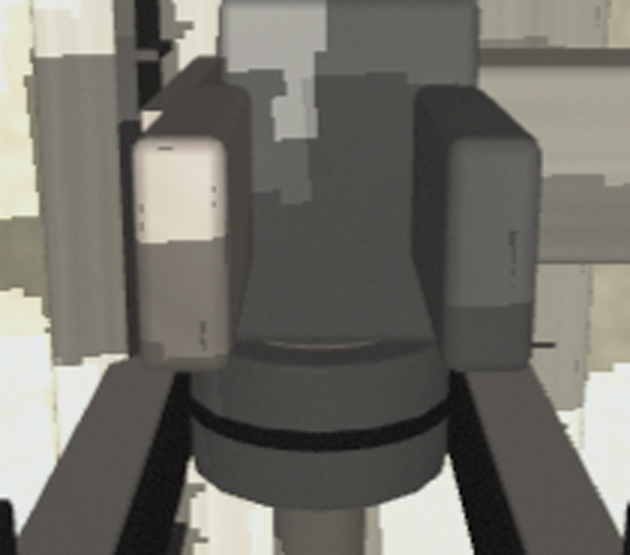

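drive_tool:
  steps: "1.2 0 0 0 0 0 -0.4;2 0 0 0 0 0 -0.4;2.4 0 0 0 0 0 -0.4;2.4 0 0 0 0 0 -0.4;2.4 0 0 0 0 0 -0.4"

```text
time: 18.3
ee_pos: [677.5, -29.3, 75.9]
orientation: [0.727, 0.686, -0.002, 0.002]
contact_force: [-6.0, -6.4, 4.5]
grip_width: 0.441
```

Run:
```python
from gm import *
st()
w=snap("wrist","w19"); crop(w,215,160,425,345,"w19c",3)
```

```text
t 18.3 pos [677.5 -29.3  75.9] rail [ -0.2 -40. ] yaw 1.513 F [-6.  -6.4  4.5] grip 41.5mm q [-0.14  0.5   1.44 -0.01  1.2  -0.08]
```

View pics/w19c.png

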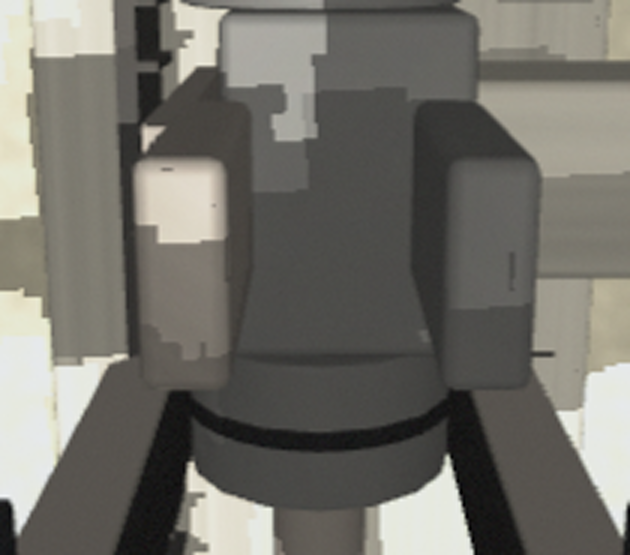

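drive_tool:
  steps: "0.5 0 0 0 0 0 -0.4;1 0 0 0 0 0 -0.4;1 0 0 0 0 0 -0.4;1 0 0 0 0 0 -0.4"

```text
time: 18.75
ee_pos: [677.6, -28.3, 75.9]
orientation: [0.727, 0.686, -0.002, 0.002]
contact_force: [-5.2, -5.8, 6.4]
grip_width: 0.441
```

Run:
```python
from gm import *
st()
w=snap("wrist","w20"); crop(w,215,160,425,345,"w20c",3)
```

```text
t 18.8 pos [677.6 -28.3  75.9] rail [ -0.2 -39.1] yaw 1.513 F [-5.2 -5.8  6.4] grip 41.4mm q [-0.14  0.5   1.44 -0.01  1.2  -0.08]
```

View pics/w20c.png

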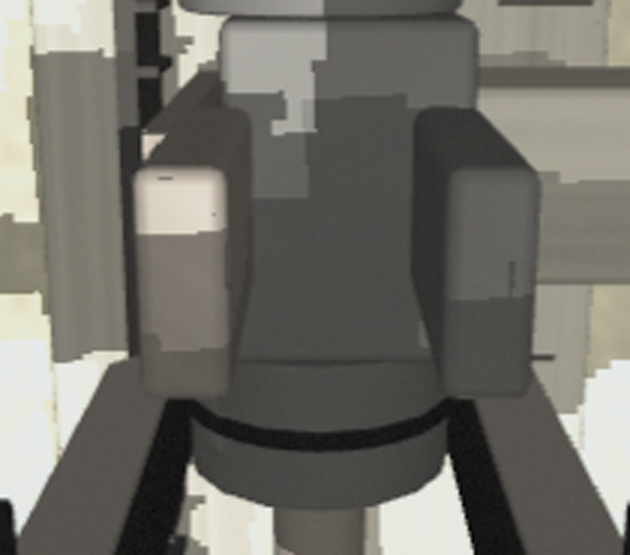

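drive_tool:
  steps: "0.3 0 0 0 0 0 -0.4;0.5 0 0 0 0 0 -0.4;0.5 0 0 0 0 0 -0.4;0.5 0 0 0 0 0 -0.4"

```text
time: 19.2
ee_pos: [677.6, -28.3, 75.9]
orientation: [0.727, 0.686, -0.002, 0.002]
contact_force: [-5.6, -5.3, 6.1]
grip_width: 0.445
```

Run:
```python
from gm import *
st()
w=snap("wrist","w21"); crop(w,215,160,425,345,"w21c",3)
```

```text
t 19.2 pos [677.6 -28.3  75.9] rail [ -0.2 -39. ] yaw 1.513 F [-5.6 -5.3  6.1] grip 41.9mm q [-0.14  0.5   1.44 -0.01  1.2  -0.08]
```

View pics/w21c.png

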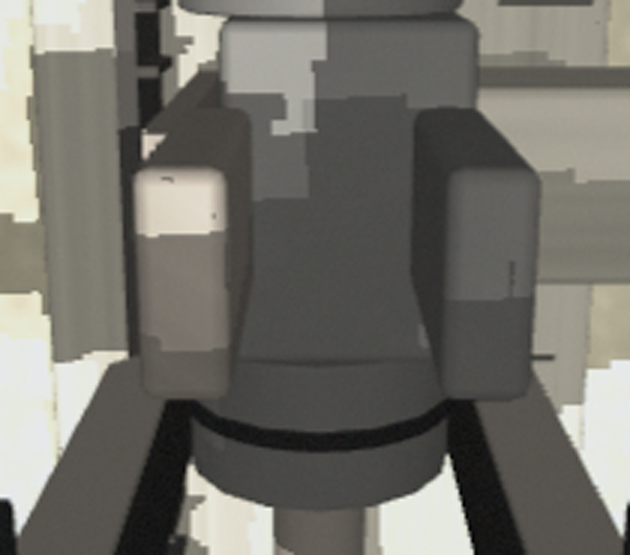

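drive_tool:
  steps: "-1 0 0 0 0 0 -0.4;-1.5 0 0 0 0 0 -0.4;-1.5 0 0 0 0 0 0;-1.5 0 0 0 0 0 0.3;-1.5 0 0 0 0 0 0.5;-1.5 0 0 0 0 0 0.5;-1.5 0 0 0 0 0 0.5;-1.5 0 -50 0 0 0 0.5;-1.5 0 -100 0 0 0 0.5;-1.5 0 -110 0 0 0 0.5;-1.5 0 -110 0 0 0 0.5"

```text
time: 20.35
ee_pos: [679.7, -26.0, 187.1]
orientation: [0.727, 0.686, 0.002, 0.002]
contact_force: [-0.3, 0.5, -0.5]
grip_width: 0.748
```

Run:
```python
from gm import *
s=st()
w=snap("wrist","w22"); print(wr(w["eye"]))
```

```text
t 20.4 pos [679.7 -26.  187.1] rail [  1.9 -36.5] yaw 1.513 F [-0.3  0.5 -0.5] grip 70.3mm q [-0.14  0.43  1.27  0.    1.43 -0.08]
[ 1.41079795 36.48499603]
```

View pics/w22.png

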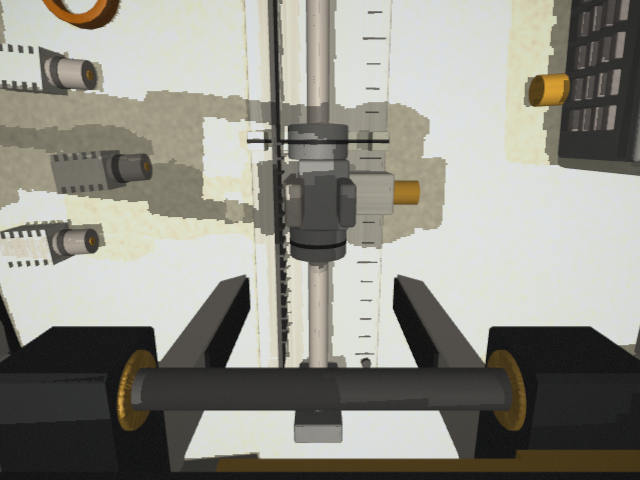

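Run:
```python
from gm import *
w=load("w22"); crop(w,235,110,395,270,"w22c",3.7)
g=w["pixels"].astype(float).sum(2)/3
for u in [250,254,258,300,310,320,340,376,382,386]: print(u,g[134:150,u].round(0).astype(int).tolist())
```

```text
250 [226, 225, 225, 226, 226, 125, 63, 56, 58, 179, 222, 226, 226, 226, 226, 226]
254 [226, 226, 226, 226, 169, 96, 62, 58, 58, 219, 226, 226, 226, 226, 226, 226]
258 [226, 225, 226, 225, 173, 97, 63, 59, 59, 219, 226, 226, 226, 226, 226, 226]
300 [117, 121, 122, 121, 122, 103, 50, 35, 35, 33, 95, 120, 124, 123, 124, 123]
310 [141, 141, 140, 140, 141, 87, 50, 47, 44, 47, 73, 135, 140, 140, 141, 141]
320 [90, 89, 88, 88, 90, 123, 70, 55, 55, 55, 121, 148, 149, 149, 149, 149]
340 [79, 79, 78, 79, 77, 66, 36, 23, 26, 23, 63, 76, 77, 78, 77, 77]
376 [164, 163, 163, 163, 162, 108, 50, 35, 36, 153, 162, 162, 163, 162, 160, 159]
382 [164, 164, 165, 164, 165, 110, 50, 36, 32, 123, 158, 161, 160, 161, 162, 161]
386 [164, 153, 163, 165, 165, 111, 50, 31, 34, 125, 159, 162, 161, 162, 162, 161]
```

View pics/w22c.png

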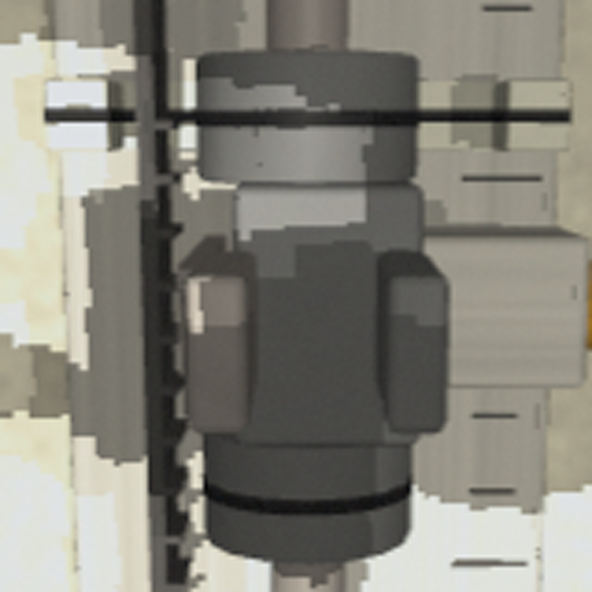

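Run:
```python
from h import *
go([440,119,180],3.02)
```

```text
t 20.4 pos [678.2 -25.8 184.6] rail [  0.3 -36.5] yaw 1.513 F [-0.4 -0.3 -0.9] grip 70.4mm q [-0.14  0.44  1.28  0.    1.43 -0.08]
shift [ 130.8 -246.2    4.3] rot [ 1.000e-03  1.000e-03 -1.507e+00] dist 279
```

drive_tool:
  steps: "131 -246 4 0 0 -1.507 0.4;131 -246 4 0 0 -1.507 0.4;131 -246 4 0 0 -1.507 0.4;131 -246 4 0 0 -1.507 0.4;131 -246 4 0 0 -1.507 0.4;131 -246 4 0 0 -1.507 0.4;131 -246 4 0 0 -1.507 0.4;131 -246 4 0 0 -1.507 0.4;131 -246 4 0 0 -1.507 0.4;131 -246 4 0 0 -1.507 0.4;131 -246 4 0 0 -1.507 0.4;131 -246 4 0 0 -1.507 0.4"

```text
time: 21.6
ee_pos: [438.9, 119.0, 178.7]
orientation: [0.062, 0.998, -0.0, -0.002]
contact_force: [1.0, 0.7, 0.0]
grip_width: 0.702
```

Run:
```python
from h import *
go([440,119,180],3.02)
w=snap("wrist","w23"); s=snap("scene","s23")
print(proj(w,[[434.6,117.8,34],[485,111.5,24],[470.4,29.5,34],[442.6,-35,34]]).round(0).tolist())
print(proj(s,[[434.6,117.8,34],[470.4,29.5,34],[442.6,-35,34],[428,-182,8],[488,180,19]]).round(0).tolist())
```

```text
t 21.6 pos [438.9 119.  178.7] rail [-247.    94.2] yaw 3.017 F [1.  0.7 0. ] grip 66.0mm q [ 0.11  0.1   1.76  0.    1.28 -1.33]
shift [-1.1  0.1 -1.3] rot [-0.001 -0.003 -0.003] dist 2
[[318.0, 221.0], [318.0, 272.0], [226.0, 271.0], [150.0, 251.0]]
[[377.0, 246.0], [342.0, 263.0], [313.0, 257.0], [250.0, 265.0], [408.0, 266.0]]
```

View pics/w23.png

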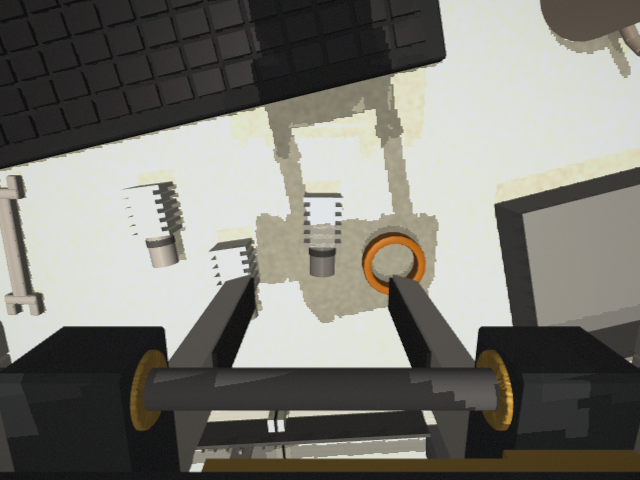

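View pics/s23.png

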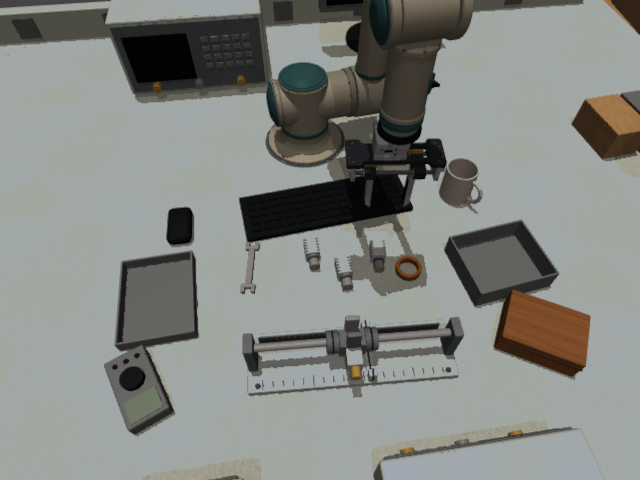

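drive_tool:
  steps: "4.2 1.9 45 0 0 0 0.3;4.2 1.9 90 0 0 0 0.3;4.2 1.9 135 0 0 0 0.3;4.2 1.9 160 0 0 0 0.3;4.2 1.9 167 0 0 0 0.3;4.2 1.9 167 0 0 0 0.3;4.2 1.9 167 0 0 0 -0.6;4.2 1.9 167 0 0 0 -0.6;4.2 1.9 167 0 0 0 -0.6;4.2 1.9 167 0 0 0 -0.6;4.2 1.9 167 0 0 0 -0.6;4.2 1.9 167 0 0 0 -0.6"
  force: 25

```text
time: 22.9
ee_pos: [436.9, 121.5, 14.3]
orientation: [0.061, 0.998, 0.0, 0.001]
contact_force: [-1.1, 0.1, 6.6]
grip_width: 0.357
```

Run:
```python
from h import *
go([450,320,190],np.pi+.1)
w=snap("wrist","w24")
w=load("w23"); print(back(w,[[152,208],[232,260],[323,218]],34).round(0))
```

```text
t 22.9 pos [436.9 121.5  14.3] rail [-249.1   96.6] yaw 3.020 F [-1.1  0.1  6.6] grip 33.6mm q [ 0.12  0.28  2.02 -0.    0.84 -1.33]
shift [  10.8  198.7 -175.7] rot [ 0.     0.002 -0.222] dist 265
[[405. -24.  34.]
 [460.  37.  34.]
 [432. 123.  34.]]
```

View pics/w24.png

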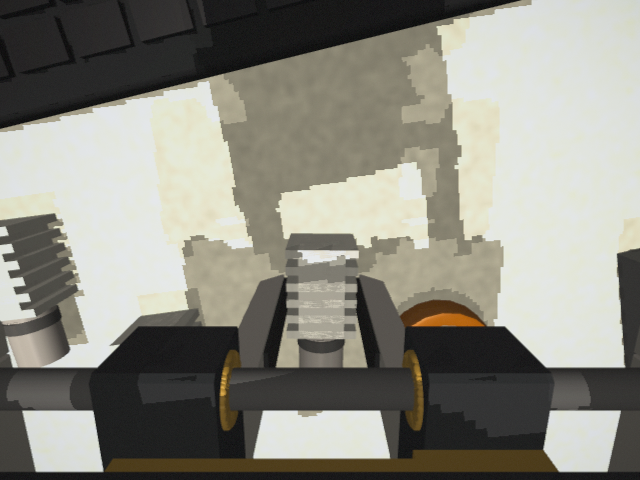

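Run:
```python
from h import *
go([500,434,165],np.pi+.1)
t=load("top1")
print("mug",back(t,[(167,336),(152,312)],95))
```

```text
t 22.9 pos [437.  121.5  14.3] rail [-249.    96.6] yaw 3.020 F [-0.7 -0.   7.7] grip 33.7mm q [ 0.12  0.28  2.02 -0.    0.84 -1.33]
shift [ -24.9  317.8 -150.6] rot [ 0.     0.002 -0.222] dist 353
mug [[267.62554163 342.46097552  95.        ]
 [323.97504986 379.17122096  95.        ]]
```

drive_tool:
  steps: "0 0 -40 0 0 0 -0.6;0 0 -90 0 0 0 -0.6;0 0 -140 0 0 0 -0.6;-10 40 -150 0 0 -0.1 -0.6;-20 90 -150 0 0 -0.2 -0.6;-25 140 -150 0 0 -0.222 -0.6;-25 190 -150 0 0 -0.222 -0.6;-25 240 -150 0 0 -0.222 -0.6;-25 290 -150 0 0 -0.222 -0.6;-25 318 -150 0 0 -0.222 -0.6;-25 318 -150 0 0 -0.222 -0.6;-25 318 -150 0 0 -0.222 -0.6"

```text
time: 24.15
ee_pos: [498.8, 434.0, 162.3]
orientation: [-0.051, 0.999, -0.001, -0.001]
contact_force: [0.1, -0.7, -1.1]
grip_width: 0.356
```

Run:
```python
from h import *
go([500,434,26],np.pi+.1)
w=snap("wrist","w25")
```

```text
t 24.1 pos [498.8 434.  162.3] rail [-205.4  412.2] yaw -3.040 F [ 0.1 -0.7 -1.1] grip 33.4mm q [ 0.61  0.42  1.35 -0.    1.37 -1.06]
shift [-1.400e+00  1.000e-01  1.363e+02] rot [-0.002 -0.002  0.001] dist 136
```

View pics/w25.png

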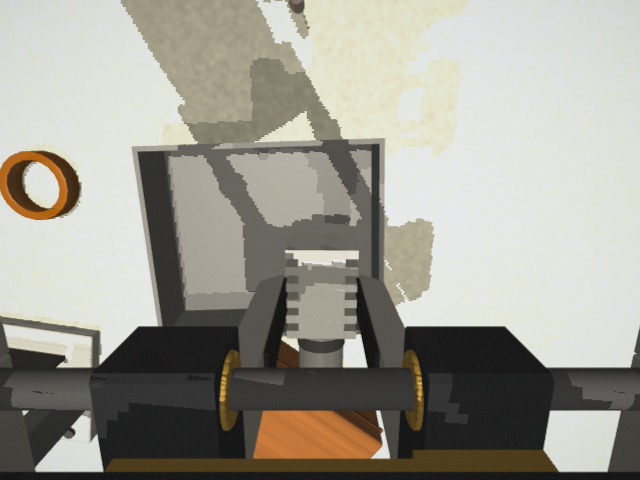

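Run:
```python
from h import *
w=load("w25"); print(back(w,[[135,148],[383,141],[162,325],[384,240]],55).round(0))
```

```text
[[446. 290.  55.]
 [423. 474.  55.]
 [590. 310.  55.]
 [498. 485.  55.]]
```

drive_tool:
  steps: "-8 0 45 0 0 0 -0.6;-8 0 90 0 0 0 -0.6;-8 0 125 0 0 0 -0.6;-8 0 140 0 0 0 -0.6;-8 0 140 0 0 0 -0.6;-8 0 140 0 0 0 0;-8 0 140 0 0 0 0;-8 0 140 0 0 0 0;-8 0 90 0 0 0 0;-8 0 40 0 0 0 0;-8 0 0 0 0 0 0;-8 0 0 0 0 0 0.2"

```text
time: 25.4
ee_pos: [511.2, 437.7, 172.1]
orientation: [-0.05, 0.999, 0.004, 0.007]
contact_force: [0.3, 0.2, 0.8]
grip_width: 0.551
```

Run:
```python
from h import *
go([455,37,180],np.pi)
w=snap("wrist","w26")
```

```text
t 25.4 pos [511.2 437.7 172.1] rail [-193.2  416.5] yaw -3.041 F [0.3 0.2 0.8] grip 51.8mm q [ 0.6   0.42  1.33  0.    1.38 -1.07]
shift [  96.  -392.9  -12.2] rot [0.008 0.013 0.1  ] dist 405
```

View pics/w26.png

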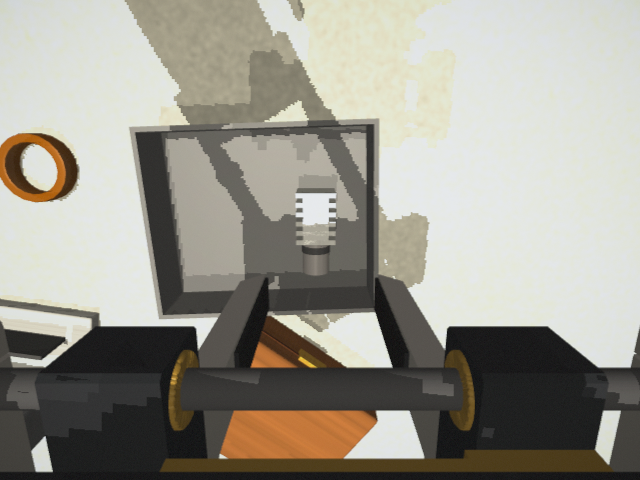

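Run:
```python
from h import *
go([468,32,180],np.pi+.04)
```

```text
t 25.4 pos [509.6 436.5 168.5] rail [-194.8  415.2] yaw -3.041 F [-0.3 -0.1  0.4] grip 55.0mm q [ 0.6   0.43  1.33  0.    1.37 -1.07]
shift [  81.8 -398.2  -14. ] rot [0.005 0.008 0.06 ] dist 407
```

drive_tool:
  steps: "82 -398 -14 0 0 0.06 0.3;82 -398 -14 0 0 0.06 0.3;82 -398 -14 0 0 0.06 0.3;82 -398 -14 0 0 0.06 0.3;82 -398 -14 0 0 0.06 0.3;82 -398 -14 0 0 0.06 0.3;82 -398 -14 0 0 0.06 0.3;82 -398 -14 0 0 0.06 0.3;82 -398 -14 0 0 0.06 0.3;82 -398 -14 0 0 0.06 0.3;82 -398 -14 0 0 0.06 0.3"

```text
time: 26.55
ee_pos: [465.5, 31.7, 176.8]
orientation: [-0.02, 1.0, 0.001, -0.0]
contact_force: [0.7, -0.7, 1.0]
grip_width: 0.652
```

Run:
```python
from h import *
go([468,32,12],np.pi+.04)
w=snap("wrist","w27")
print(proj(w,[[470.4,29.5,34],[505,30.5,24]]).round(0))
```

```text
t 26.6 pos [465.5  31.7 176.8] rail [-215.4    8.6] yaw -3.101 F [ 0.7 -0.7  1. ] grip 61.3mm q [-0.08  0.12  1.75  0.    1.27 -1.69]
shift [ -2.7  -0.  164.8] rot [ 0.001 -0.001  0.   ] dist 165
[[317. 231.]
 [316. 265.]]
```

View pics/w27.png

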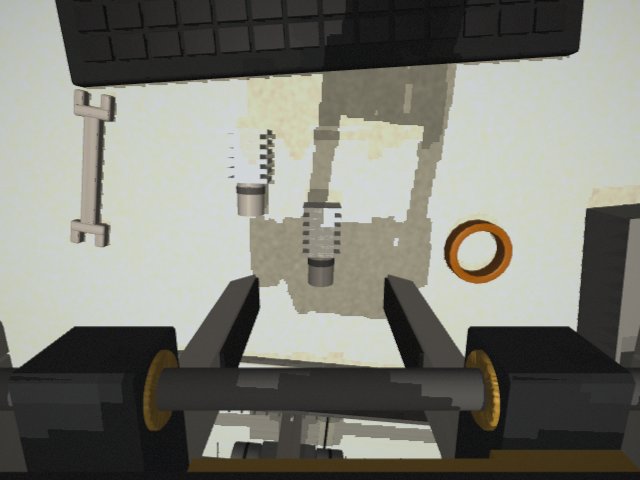

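drive_tool:
  steps: "-6 1.8 45 0 0 0 0.2;-6 1.8 90 0 0 0 0.2;-6 1.8 135 0 0 0 0.2;-6 1.8 160 0 0 0 0.2;-6 1.8 164 0 0 0 0.2;-6 1.8 164 0 0 0 0.2;-6 1.8 164 0 0 0 -0.6;-6 1.8 164 0 0 0 -0.6;-6 1.8 164 0 0 0 -0.6;-6 1.8 164 0 0 0 -0.6;-6 1.8 164 0 0 0 -0.6"
  force: 25

```text
time: 27.7
ee_pos: [472.8, 32.7, 14.5]
orientation: [-0.02, 1.0, -0.0, 0.001]
contact_force: [0.1, 0.6, 5.4]
grip_width: 0.361
```

Run:
```python
from h import *
go([511,338,165],np.pi+.11)
w=load("w27"); print(back(w,[[251,158]],34),back(w,[[90,105],[90,235]],8))
```

```text
t 27.7 pos [472.8  32.7  14.5] rail [-208.1   10. ] yaw -3.102 F [0.1 0.6 5.4] grip 34.0mm q [-0.08  0.3   1.98  0.    0.86 -1.69]
shift [ -50.8  303.5 -150.4] rot [-0.     0.003 -0.07 ] dist 342
[[409.69320998 -28.12202404  34.        ]] [[ 371.03955484 -173.56924858    8.        ]
 [ 488.88445409 -185.96728806    8.        ]]
```

drive_tool:
  steps: "0 0 -40 0 0 0 -0.6;0 0 -90 0 0 0 -0.6;0 0 -140 0 0 0 -0.6;-10 40 -150 0 0 -0.07 -0.6;-20 90 -150 0 0 -0.07 -0.6;-30 140 -150 0 0 -0.07 -0.6;-40 190 -150 0 0 -0.07 -0.6;-50 240 -150 0 0 -0.07 -0.6;-54 285 -150 0 0 -0.07 -0.6;-54 311 -150 0 0 -0.07 -0.6;-54 311 -150 0 0 -0.07 -0.6;-54 311 -150 0 0 -0.07 -0.6"

```text
time: 28.9
ee_pos: [512.5, 345.4, 162.7]
orientation: [-0.056, 0.998, -0.001, -0.001]
contact_force: [-0.2, 0.0, -1.8]
grip_width: 0.355
```

Run:
```python
from h import *
st()
w=snap("wrist","w28")
```

```text
t 28.9 pos [512.5 345.4 162.7] rail [-186.6  324.4] yaw -3.030 F [-0.2  0.  -1.8] grip 33.4mm q [ 0.48  0.36  1.46 -0.    1.33 -1.2 ]
```

View pics/w28.png

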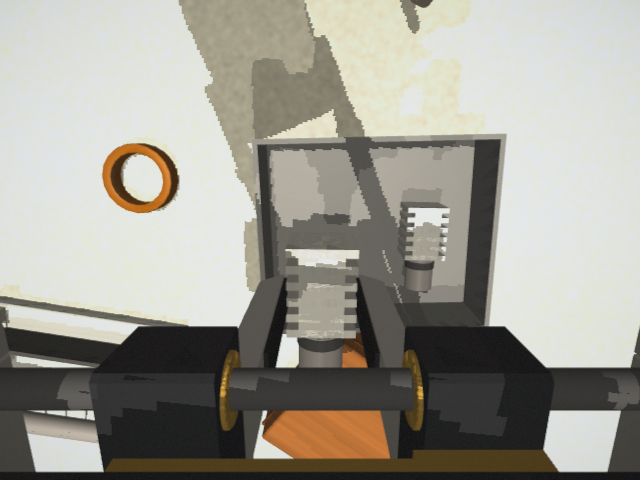

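drive_tool:
  steps: "-2 0 45 0 0 0 -0.6;-2 0 90 0 0 0 -0.6;-2 0 125 0 0 0 -0.6;-2 0 140 0 0 0 -0.6;-2 0 140 0 0 0 -0.6;-2 0 140 0 0 0 0;-2 0 140 0 0 0 0;-2 0 140 0 0 0 0;-2 0 90 0 0 0 0;-2 0 40 0 0 0 0;-2 0 0 0 0 0 0;-2 0 0 0 0 0 0.2"

```text
time: 30.15
ee_pos: [519.2, 348.1, 171.6]
orientation: [-0.055, 0.998, 0.003, 0.007]
contact_force: [0.4, 0.6, 0.5]
grip_width: 0.555
```

Run:
```python
from h import *
w=snap("wrist","w29")
go([410,-28,180],np.pi)
```

```text
t 30.2 pos [517.4 347.2 168.2] rail [-181.8  326.5] yaw -3.031 F [ 0.3 -0.4  0.6] grip 54.9mm q [ 0.48  0.36  1.45 -0.    1.33 -1.2 ]
shift [ 148.  -361.   -14.4] rot [0.004 0.009 0.11 ] dist 390
```

View pics/w29.png

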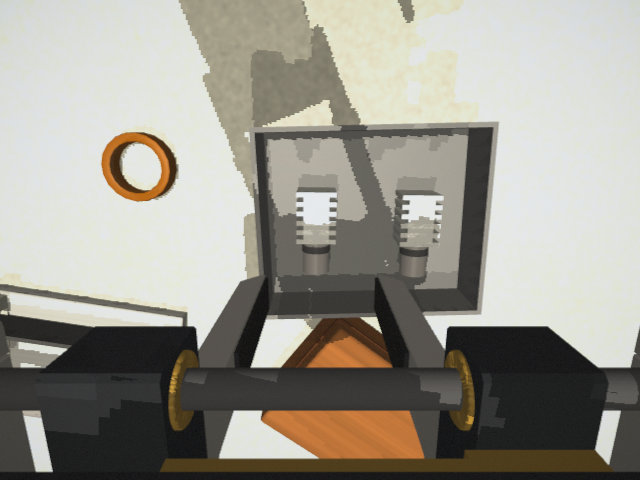

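drive_tool:
  steps: "148 -361 -14 0 0 0.11 0.2;148 -361 -14 0 0 0.11 0.2;148 -361 -14 0 0 0.11 0.2;148 -361 -14 0 0 0.11 0.2;148 -361 -14 0 0 0.11 0.2;148 -361 -14 0 0 0.11 0.2;148 -361 -14 0 0 0.11 0.2;148 -361 -14 0 0 0.11 0.2;148 -361 -14 0 0 0.11 0.2;148 -361 -14 0 0 0.11 0.2;148 -361 -14 0 0 0.11 0.2"

```text
time: 31.3
ee_pos: [407.6, -28.1, 176.8]
orientation: [-0.0, 1.0, 0.001, -0.0]
contact_force: [0.8, 0.1, -0.4]
grip_width: 0.598
```

Run:
```python
from h import *
st()
w=snap("wrist","w30")
print(proj(w,[[410,-28,34],[450,-28,24]]).round(0))
```

```text
t 31.3 pos [407.6 -28.1 176.8] rail [-269.7  -54.5] yaw -3.141 F [ 0.8  0.1 -0.4] grip 56.2mm q [-0.24  0.03  1.85  0.    1.26 -1.81]
[[319. 228.]
 [319. 268.]]
```

View pics/w30.png

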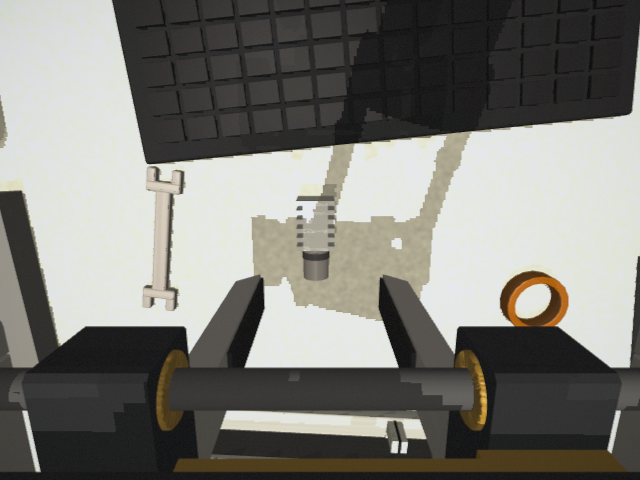

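drive_tool:
  steps: "1 -3.2 45 0 0 0 0.2;1 -3.2 90 0 0 0 0.2;1 -3.2 135 0 0 0 0.2;1 -3.2 160 0 0 0 0.2;1 -3.2 164 0 0 0 0.2;1 -3.2 164 0 0 0 0.2;1 -3.2 164 0 0 0 -0.6;1 -3.2 164 0 0 0 -0.6;1 -3.2 164 0 0 0 -0.6;1 -3.2 164 0 0 0 -0.6;1 -3.2 164 0 0 0 -0.6"
  force: 25

```text
time: 32.45
ee_pos: [407.8, -32.6, 14.4]
orientation: [0.0, 1.0, -0.0, 0.001]
contact_force: [-0.2, -0.4, 6.5]
grip_width: 0.359
```

Run:
```python
from h import *
go([514,392,165],np.pi+.11)
w=load("w30"); print(back(w,[[164,180],[160,298]],8))
w=load("w29"); print(back(w,[[316,208],[316,262],[420,213],[412,265]],[38,28,38,28]).round(0))
```

```text
t 32.5 pos [407.8 -32.6  14.4] rail [-269.2  -59. ] yaw 3.142 F [-0.2 -0.4  6.5] grip 33.8mm q [-0.25  0.22  2.11  0.    0.81 -1.82]
shift [-106.5  424.6 -150.5] rot [-0.001  0.003 -0.11 ] dist 463
[[ 370.43017461 -171.06262169    8.        ]
 [ 486.73994412 -186.47308491    8.        ]]
[[505. 344.  38.]
 [556. 350.  28.]
 [499. 433.  38.]
 [549. 437.  28.]]
```

drive_tool:
  steps: "0 0 -45 0 0 0 -0.6;0 0 -95 0 0 0 -0.6;0 0 -140 0 0 0 -0.6;-10 45 -150 0 0 -0.11 -0.6;-20 93 -150 0 0 -0.11 -0.6;-30 141 -150 0 0 -0.11 -0.6;-40 189 -150 0 0 -0.11 -0.6;-50 237 -150 0 0 -0.11 -0.6;-60 285 -150 0 0 -0.11 -0.6;-60 335 -150 0 0 -0.11 -0.6;-60 385 -150 0 0 -0.11 -0.6;-60 418.5 -150 0 0 -0.11 -0.6"

```text
time: 33.65
ee_pos: [466.0, 389.3, 162.9]
orientation: [-0.056, 0.998, 0.0, -0.0]
contact_force: [0.3, -1.0, -1.0]
grip_width: 0.357
```

drive_tool:
  steps: "0 0 0 0 0 0 -0.6;0 0 0 0 0 0 -0.6"

```text
time: 33.85
ee_pos: [466.0, 386.1, 162.7]
orientation: [-0.056, 0.998, -0.001, -0.001]
contact_force: [-0.2, 0.1, -0.6]
grip_width: 0.354
```

Run:
```python
from h import *
go([468,386,22],np.pi+.11)
w=snap("wrist","w31")
```

```text
t 33.9 pos [466.  386.1 162.7] rail [-235.4  362.5] yaw -3.030 F [-0.2  0.1 -0.6] grip 33.3mm q [ 0.58  0.34  1.49 -0.    1.32 -1.11]
shift [ -2.1  -0.2 140.7] rot [-0.001 -0.001  0.002] dist 141
```

View pics/w31.png

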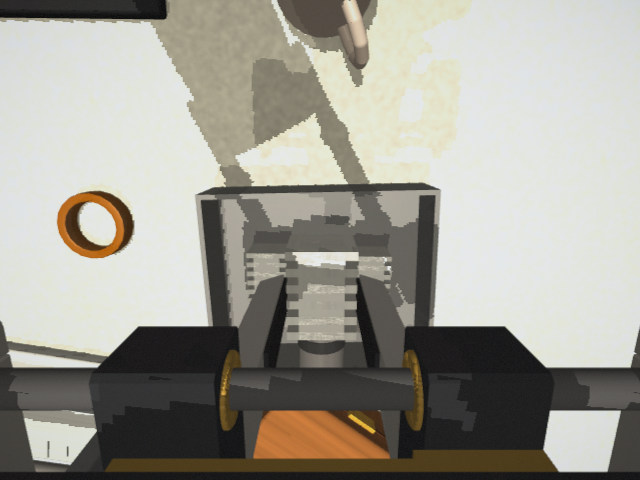

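Run:
```python
from h import *
w=load("w31"); print(back(w,[[248,255],[391,255]],38).round(0),back(w,[[200,193],[438,188]],55).round(0), back(w,[[225,232],[320,225],[415,225]],4).round(0))
```

```text
[[494. 328.  38.]
 [481. 449.  38.]] [[444. 291.  55.]
 [419. 472.  55.]] [[485. 300.   4.]
 [469. 387.   4.]
 [459. 473.   4.]]
```

drive_tool:
  steps: "-3 0 45 0 0 0 -0.6;-3 0 90 0 0 0 -0.6;-3 0 125 0 0 0 -0.6;-3 0 139 0 0 0 -0.6;-3 0 139 0 0 0 -0.6;-3 0 139 0 0 0 0;-3 0 139 0 0 0 0;-3 0 139 0 0 0 0;-3 0 90 0 0 0 0;-3 0 40 0 0 0 0;-3 0 0 0 0 0 0;-3 0 0 0 0 0 0.2"

```text
time: 35.1
ee_pos: [473.5, 389.1, 171.5]
orientation: [-0.055, 0.998, 0.004, 0.007]
contact_force: [0.6, -0.1, -0.0]
grip_width: 0.551
```

Run:
```python
from h import *
w=snap("wrist","w32")
go([430,-179,190],-0.13)
go([430,-179,190],np.pi-0.13)
```

```text
t 35.1 pos [471.8 387.9 168.1] rail [-229.7  364.6] yaw -3.031 F [ 0.1 -1.6 -0.4] grip 54.7mm q [ 0.57  0.34  1.47  0.    1.32 -1.11]
shift [ 103.8 -558.8  -25.2] rot [-0.012  0.008 -2.901] dist 569
t 35.1 pos [471.8 387.9 168.1] rail [-229.7  364.6] yaw -3.031 F [ 0.1 -1.6 -0.4] grip 54.7mm q [ 0.57  0.34  1.47  0.    1.32 -1.11]
shift [ 103.8 -558.8  -25.2] rot [0.005 0.008 0.24 ] dist 569
```

View pics/w32.png

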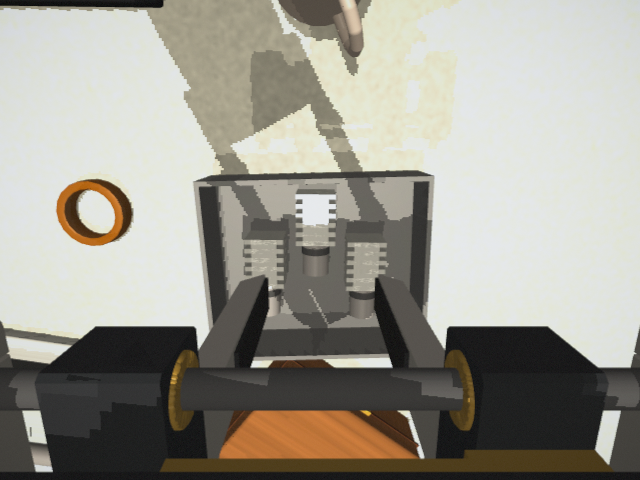

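drive_tool:
  steps: "104 -559 -22 0 0 0.24 0;104 -559 -22 0 0 0.24 0;104 -559 -22 0 0 0.24 0;104 -559 -22 0 0 0.24 0;104 -559 -22 0 0 0.24 0;104 -559 -22 0 0 0.24 0;104 -559 -22 0 0 0.24 0;104 -559 -22 0 0 0.24 0;104 -559 -22 0 0 0.24 0;104 -559 -22 0 0 0.24 0;104 -559 -22 0 0 0.24 0;104 -559 -22 0 0 0.24 0"

```text
time: 36.35
ee_pos: [426.7, -184.5, 184.5]
orientation: [0.067, 0.998, -0.001, -0.0]
contact_force: [0.6, 0.5, -0.9]
grip_width: 0.498
```

drive_tool:
  steps: "0 0 0 0 0 0 0;0 0 0 0 0 0 0"

```text
time: 36.55
ee_pos: [426.9, -179.9, 184.4]
orientation: [0.065, 0.998, 0.001, -0.001]
contact_force: [0.8, -0.5, 0.3]
grip_width: 0.499
```

Run:
```python
from h import *
st()
w=snap("wrist","w33")
```

```text
t 36.5 pos [ 426.9 -179.9  184.4] rail [-241.6 -204.9] yaw 3.011 F [ 0.8 -0.5  0.3] grip 46.9mm q [-0.55  0.11  1.74  0.    1.29 -1.99]
```

View pics/w33.png

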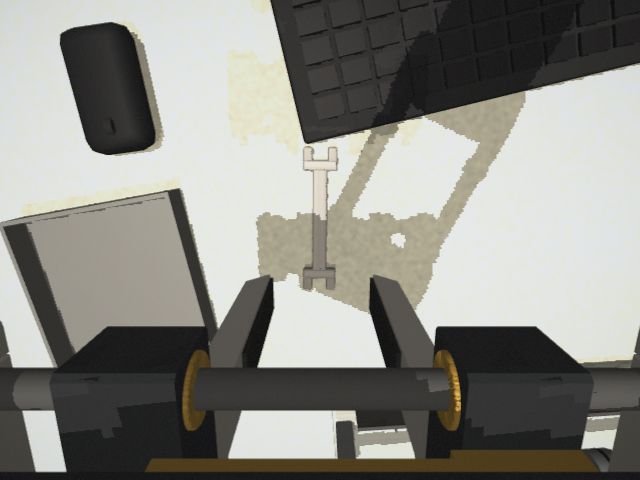

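Run:
```python
from h import *
w=load("w33"); b=back(w,[[320,148],[319,288]],8); print(b,b.mean(0)); 
print(back(w,[[5,225],[183,190],[216,330]],30).round(0))
go(np.r_[b.mean(0)[:2],10.5],3.011)
```

```text
[[ 361.31867244 -170.50807145    8.        ]
 [ 497.24104729 -189.4787979     8.        ]] [ 429.27985987 -179.99343467    8.        ]
[[ 391. -463.   30.]
 [ 381. -296.   30.]
 [ 519. -294.   30.]]
t 36.6 pos [ 427.1 -179.3  184.5] rail [-241.5 -204.3] yaw 3.012 F [-0.8  0.6 -0.6] grip 47.3mm q [-0.55  0.11  1.74  0.    1.29 -1.99]
shift [ -2.5  -0.7 174. ] rot [ 0.002 -0.002  0.001] dist 174
```

drive_tool:
  steps: "-2.5 -0.5 45 0 0 0 0;-2.5 -0.5 90 0 0 0 0;-2.5 -0.5 135 0 0 0 0;-2.5 -0.5 165 0 0 0 0;-2.5 -0.5 174 0 0 0 0;-2.5 -0.5 174 0 0 0 0;-2.5 -0.5 174 0 0 0 -0.95;-2.5 -0.5 174 0 0 0 -0.95;-2.5 -0.5 174 0 0 0 -0.95;-2.5 -0.5 174 0 0 0 -0.95;-2.5 -0.5 174 0 0 0 -0.95;-2.5 -0.5 174 0 0 0 -0.95"
  force: 25

```text
time: 37.8
ee_pos: [430.3, -181.5, 11.5]
orientation: [0.065, 0.998, -0.0, 0.0]
contact_force: [-0.5, -0.3, 0.5]
grip_width: 0.041
```

Run:
```python
from h import *
st()
```

```text
t 37.8 pos [ 430.3 -181.5   11.5] rail [-238.2 -206.3] yaw 3.012 F [-0.5 -0.3  0.5] grip 3.8mm q [-0.55  0.3   1.99  0.    0.85 -1.99]
```

Run:
```python
from h import *
st(); snap("wrist","w34"); snap("scene","s34")
```

```text
t 37.8 pos [ 430.3 -181.5   11.5] rail [-238.2 -206.3] yaw 3.012 F [-0.5 -0.3  0.5] grip 3.8mm q [-0.55  0.3   1.99  0.    0.85 -1.99]
```

View pics/w34.png

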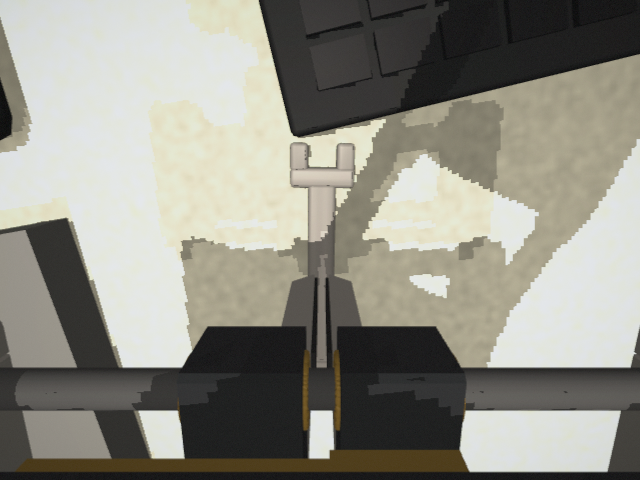

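Run:
```python
from h import *
w=load("w34"); s=load("s34"); P=np.array([430.3,-181.5,11.5]); print(w["eye"])
a=3.012; tx=np.array([np.cos(a),np.sin(a),0]); ty=np.array([np.sin(a),-np.cos(a),0])
for d in (-8,0,8):
  for y in (-2,2,-14,14): print(d,y,proj(w,P+[0,0,-8]+tx*d+ty*y).round(0), proj(w,P+[0,0,30]+tx*d+ty*y).round(0))
crop(s,215,200,345,300,"s34c",6)
crop(w,260,230,390,380,"w34c",4)
```

```text
[ 359.61328828 -171.13697774  203.95458643]
-8 -2 [[315. 291.]] [[314. 322.]]
-8 2 [[322. 291.]] [[323. 322.]]
-8 -14 [[293. 291.]] [[288. 322.]]
-8 14 [[344. 291.]] [[349. 322.]]
0 -2 [[315. 277.]] [[314. 306.]]
0 2 [[322. 277.]] [[323. 306.]]
0 -14 [[293. 277.]] [[287. 306.]]
0 14 [[344. 277.]] [[349. 306.]]
8 -2 [[315. 263.]] [[314. 289.]]
8 2 [[322. 263.]] [[323. 289.]]
8 -14 [[293. 263.]] [[287. 289.]]
8 14 [[345. 263.]] [[350. 289.]]
```

View pics/s34c.png

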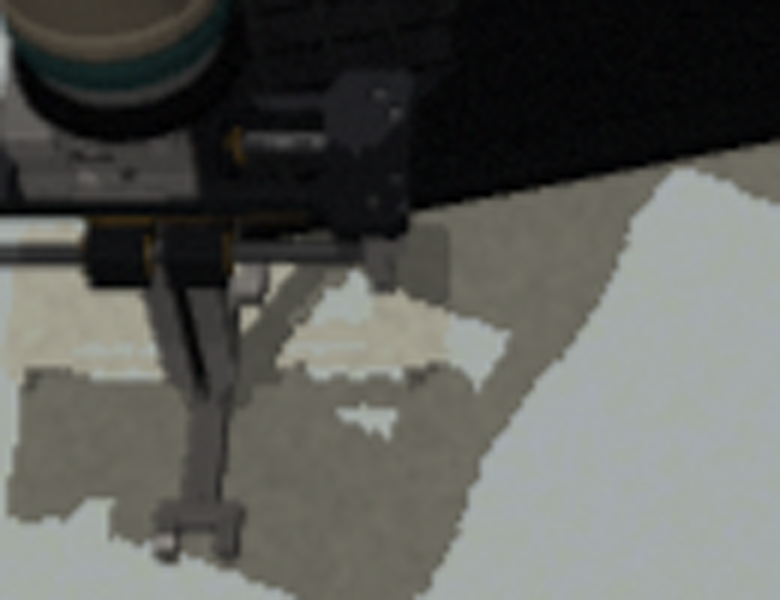

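View pics/w34c.png

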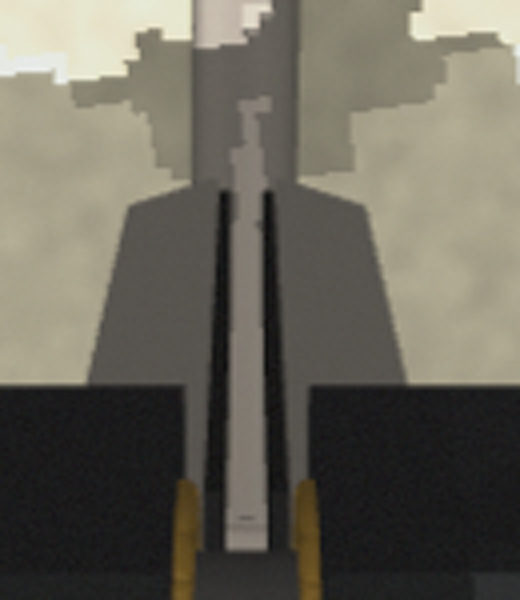

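drive_tool:
  steps: "0 0 0 0 0 0 -0.2;0 0 0 0 0 0 -0.2;0 0 0 0 0 0 -0.2;0 0 0 0 0 0 -0.2;0 0 0 0 0 0 -0.2;0 0 0 0 0 0 -0.2;0 0 0.5 0 0 0 -0.2;0 0 1 0 0 0 -0.2;0 0 1 0 0 0 -0.2"

```text
time: 38.8
ee_pos: [430.1, -181.3, 10.2]
orientation: [0.065, 0.998, 0.0, -0.0]
contact_force: [-0.9, 0.3, -0.1]
grip_width: 0.399
```

Run:
```python
from h import *
st(); w=snap("wrist","w35"); crop(w,220,120,420,380,"w35c",2.3)
```

```text
t 38.8 pos [ 430.1 -181.3   10.2] rail [-238.3 -206.1] yaw 3.012 F [-0.9  0.3 -0.1] grip 37.5mm q [-0.55  0.3   1.99  0.    0.85 -1.99]
```

View pics/w35c.png

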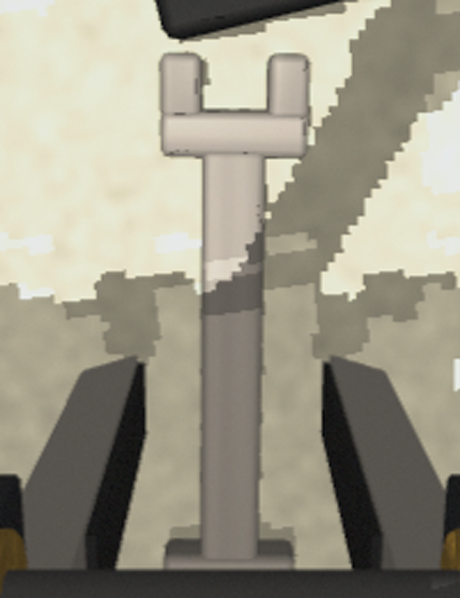

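drive_tool:
  steps: "0 0 1 0 0 0 -0.2;0 0 2 0 0 0 -0.2;0 0 2 0 0 0 -0.2;0 0 2 0 0 0 -0.2"

```text
time: 39.25
ee_pos: [430.1, -181.3, 8.2]
orientation: [0.065, 0.998, 0.0, -0.0]
contact_force: [-0.3, -0.0, -0.8]
grip_width: 0.402
```

drive_tool:
  steps: "0 0 1 0 0 0 -0.2;0 0 2 0 0 0 -0.2;0 0 2 0 0 0 -0.2;0 0 2 0 0 0 -0.2"

```text
time: 39.65
ee_pos: [430.2, -181.4, 6.3]
orientation: [0.065, 0.998, 0.0, 0.0]
contact_force: [-0.3, 0.4, 0.6]
grip_width: 0.402
```

drive_tool:
  steps: "0 0 1 0 0 0 -0.2;0 0 2 0 0 0 -0.2;0 0 2 0 0 0 -0.2;0 0 2 0 0 0 -0.2"

```text
time: 40.05
ee_pos: [430.1, -181.3, 4.2]
orientation: [0.065, 0.998, 0.0, -0.0]
contact_force: [-0.4, -0.8, -0.4]
grip_width: 0.401
```

drive_tool:
  steps: "0 0 0 0 0 0 -0.95;0 0 0 0 0 0 -0.95;0 0 0 0 0 0 -0.95;0 0 0 0 0 0 -0.95;0 0 0 0 0 0 -0.95;0 0 0 0 0 0 -0.95"
  force: 25

```text
time: 40.65
ee_pos: [430.2, -181.4, 4.3]
orientation: [0.065, 0.998, 0.0, 0.0]
contact_force: [-0.8, -0.1, -0.8]
grip_width: 0.029
```

Run:
```python
from h import *
st(); w=snap("wrist","w36"); crop(w,220,120,420,380,"w36c",2.3)
```

```text
t 40.6 pos [ 430.2 -181.4    4.3] rail [-238.2 -206.2] yaw 3.012 F [-0.8 -0.1 -0.8] grip 2.7mm q [-0.55  0.31  2.    0.    0.83 -1.99]
```

View pics/w36c.png

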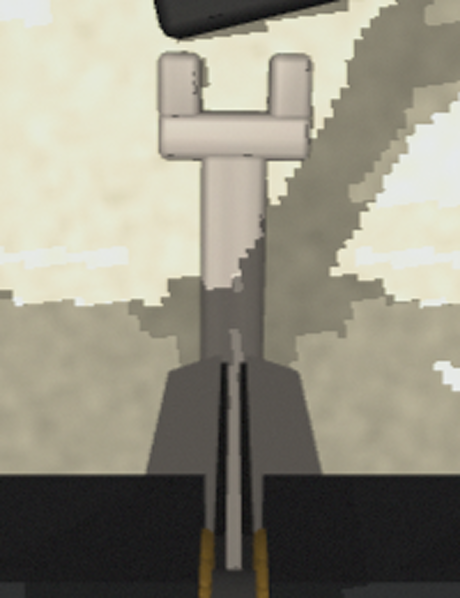

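drive_tool:
  steps: "0 0 0 0 0 0 -0.2;0 0 0 0 0 0 -0.2;0 0 0 0 0 0 -0.2;0 0 0 0 0 0 -0.2;0 0 0 0 0 0 -0.2;0 0 0 0 0 0 -0.2;0 0 2 0 0 0 -0.2;0 0 4 0 0 0 -0.2;0 0 6 0 0 0 -0.2;0 0 6 0 0 0 -0.2;0 0 6 0 0 0 -0.2"

```text
time: 41.8
ee_pos: [430.1, -181.4, -1.8]
orientation: [0.065, 0.998, 0.0, -0.0]
contact_force: [-0.2, 0.5, -0.0]
grip_width: 0.398
```

drive_tool:
  steps: "0 0 1 0 0 0 -0.2;0 0 2 0 0 0 -0.2;0 0 3 0 0 0 -0.2;0 0 3 0 0 0 -0.2;0 0 3 0 0 0 -0.2"

```text
time: 42.3
ee_pos: [430.2, -181.4, -4.7]
orientation: [0.065, 0.998, 0.0, 0.0]
contact_force: [0.5, 0.9, 0.2]
grip_width: 0.4
```

drive_tool:
  steps: "0 0 1 0 0 0 -0.2;0 0 2 0 0 0 -0.2;0 0 3 0 0 0 -0.2;0 0 3 0 0 0 -0.2"

```text
time: 42.7
ee_pos: [430.0, -181.3, -7.9]
orientation: [0.065, 0.998, 0.0, -0.0]
contact_force: [-0.1, -0.8, 0.9]
grip_width: 0.4
```

drive_tool:
  steps: "0 0 1 0 0 0 -0.2;0 0 2 0 0 0 -0.2;0 0 2 0 0 0 -0.2;0 0 2 0 0 0 -0.2"

```text
time: 43.1
ee_pos: [430.1, -181.4, -9.7]
orientation: [0.065, 0.998, 0.0, -0.0]
contact_force: [-0.5, -0.6, -0.9]
grip_width: 0.398
```

drive_tool:
  steps: "0 0 1 0 0 0 -0.2;0 0 2 0 0 0 -0.2;0 0 2 0 0 0 -0.2;0 0 2 0 0 0 -0.2"

```text
time: 43.5
ee_pos: [430.1, -181.3, -11.8]
orientation: [0.065, 0.998, 0.0, -0.0]
contact_force: [0.1, 0.1, -0.5]
grip_width: 0.399
```

Run:
```python
from h import *
st(); w=snap("wrist","w37"); s=snap("scene","s37"); crop(s,215,200,345,300,"s37c",6)
```

```text
t 43.5 pos [ 430.1 -181.3  -11.8] rail [-238.3 -206.1] yaw 3.012 F [ 0.1  0.1 -0.5] grip 37.5mm q [-0.55  0.33  2.02  0.    0.79 -1.99]
```

View pics/w37.png

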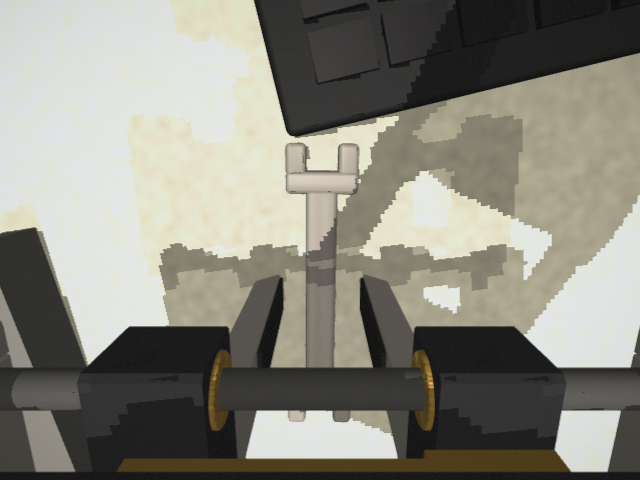

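View pics/s37c.png

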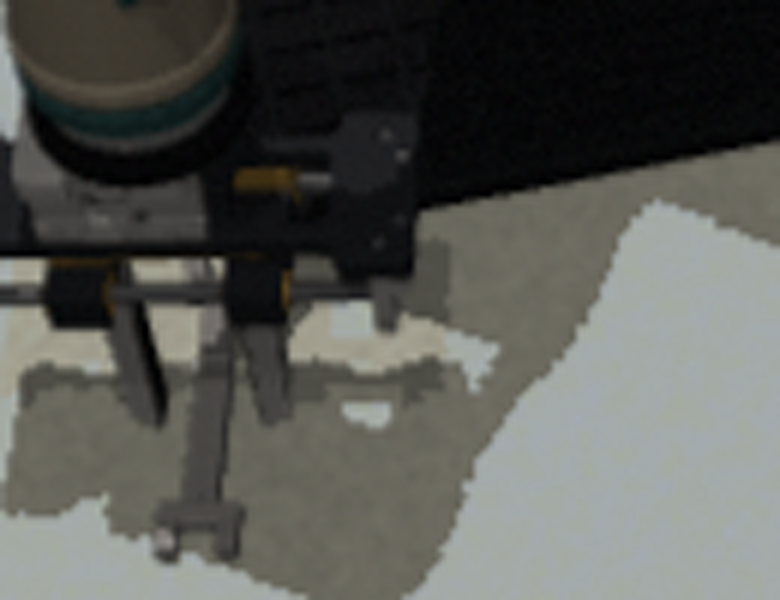

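drive_tool:
  steps: "0 0 0 0 0 0 -0.95;0 0 0 0 0 0 -0.95;0 0 0 0 0 0 -0.95;0 0 0 0 0 0 -0.95;0 0 0 0 0 0 -0.95;0 0 0 0 0 0 -0.95"
  force: 25

```text
time: 44.2
ee_pos: [430.2, -181.4, -11.7]
orientation: [0.065, 0.998, 0.0, 0.0]
contact_force: [0.7, -0.3, 0.1]
grip_width: 0.143
```

drive_tool:
  steps: "0 0 -10 0 0 0 -0.95;0 0 -40 0 0 0 -0.95;0 0 -80 0 0 0 -0.95;0 0 -110 0 0 0 -0.95;0 0 -110 0 0 0 -0.95"
  force: 35

```text
time: 44.7
ee_pos: [433.2, -183.1, 102.8]
orientation: [0.065, 0.998, -0.002, 0.004]
contact_force: [0.1, -0.7, -1.0]
grip_width: 0.144
```

Run:
```python
from h import *
go([485,-383,98],np.pi+.04); w=snap("wrist","w38"); s=snap("scene","s38"); crop(s,100,160,345,360,"s38c",3)
```

```text
t 44.7 pos [ 433.2 -183.1  102.8] rail [-235.2 -207.7] yaw 3.012 F [ 0.1 -0.7 -1. ] grip 13.5mm q [-0.55  0.19  1.87  0.    1.08 -1.99]
shift [ -77.2 -191.5    6.2] rot [-0.004  0.009 -0.17 ] dist 207
```

View pics/w38.png

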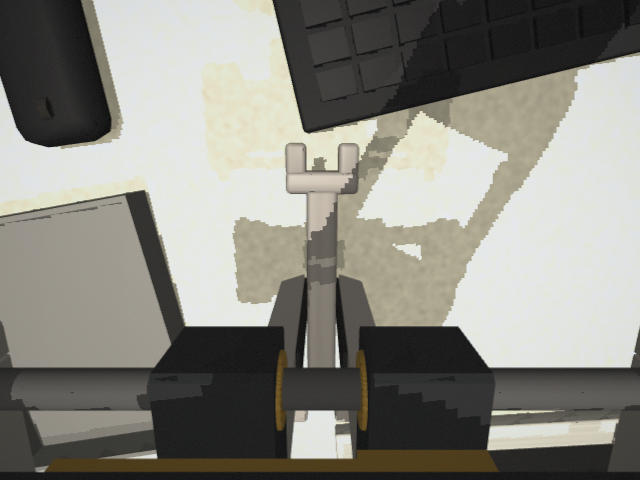

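View pics/s38c.png

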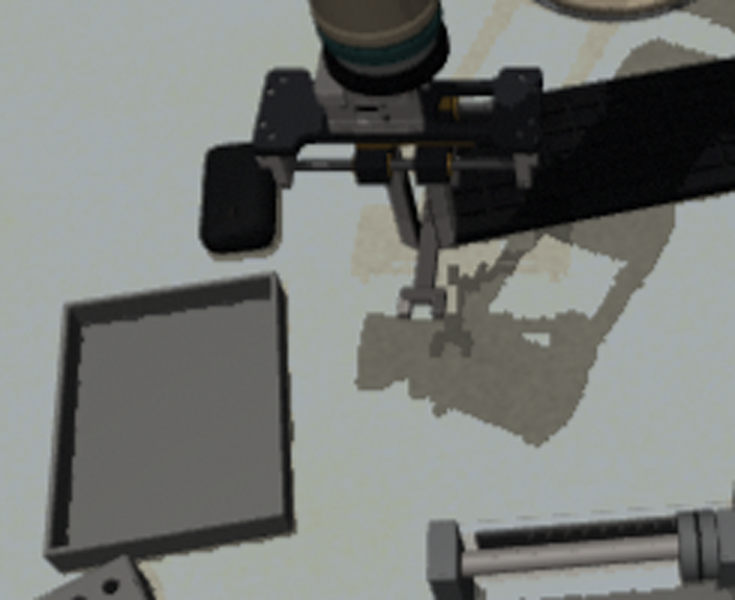

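drive_tool:
  steps: "-20 -45 0 0 0 -0.08 -0.95;-38 -90 0 0 0 -0.16 -0.95;-56 -135 0 0 0 -0.18 -0.95;-72 -170 0 0 0 -0.18 -0.95;-81 -189 0 0 0 -0.18 -0.95;-81 -189 0 0 0 -0.18 -0.95;-81 -189 0 0 0 -0.18 -0.95;-81 -189 0 0 0 -0.18 -0.95"

```text
time: 45.6
ee_pos: [484.9, -377.2, 97.1]
orientation: [-0.025, 1.0, 0.002, -0.001]
contact_force: [0.3, 1.0, -1.5]
grip_width: 0.142
```

Run:
```python
from h import *
go([489,-381,-5.5],np.pi+.05); w=snap("wrist","w39");
```

```text
t 45.6 pos [ 484.9 -377.2   97.1] rail [-172.3 -398.5] yaw -3.091 F [ 0.3  1.  -1.5] grip 13.4mm q [-0.77  0.4   1.56  0.    1.18 -2.4 ]
shift [ -4.1  -4.3 102.5] rot [ 0.003 -0.002  0.001] dist 103
```

View pics/w39.png

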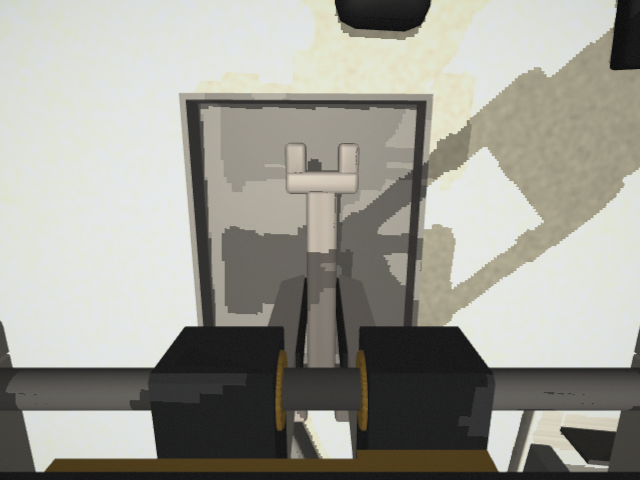

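Run:
```python
from h import *
w=load("w39"); print(back(w,[[181,95],[432,95],[418,320]],30).round(0), back(w,[[322,146]],100))
```

```text
[[ 390. -469.   30.]
 [ 382. -311.   30.]
 [ 535. -303.   30.]] [[ 415.6790469 -379.1083494  100.       ]]
```

drive_tool:
  steps: "-5 -8 40 0 0 0 -0.95;-5 -8 75 0 0 0 -0.95;-5 -8 92 0 0 0 -0.95;-5 -8 99 0 0 0 -0.95;-5 -8 102 0 0 0 -0.95;-5 -8 102 0 0 0 -0.95"

```text
time: 46.25
ee_pos: [491.9, -386.9, -2.9]
orientation: [-0.025, 1.0, -0.0, 0.0]
contact_force: [-0.6, -0.0, -1.5]
grip_width: 0.14
```

Run:
```python
from h import *
st(); w=snap("wrist","w40"); s=snap("scene","s40"); crop(s,100,200,245,360,"s40c",4)
```

```text
t 46.2 pos [ 491.9 -386.9   -2.9] rail [-164.8 -407.8] yaw -3.091 F [-0.6 -0.  -1.5] grip 13.2mm q [-0.78  0.51  1.66  0.    0.97 -2.4 ]
```

View pics/s40c.png

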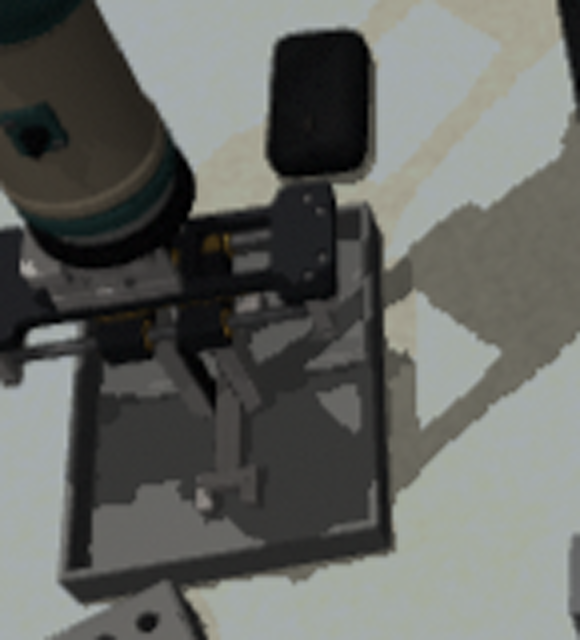

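drive_tool:
  steps: "0 0 1 0 0 0 -0.95;0 0 1 0 0 0 -0.95;0 0 1 0 0 0 -0.5;0 0 1 0 0 0 -0.2;0 0 1 0 0 0 -0.2;0 0 1 0 0 0 -0.2;0 0 -40 0 0 0 -0.2;0 0 -90 0 0 0 -0.2;0 0 -140 0 0 0 0;0 0 -180 0 0 0 0;0 0 -180 0 0 0 0"

```text
time: 47.45
ee_pos: [494.4, -389.9, 183.5]
orientation: [-0.025, 1.0, -0.005, 0.005]
contact_force: [-0.2, 0.4, -0.0]
grip_width: 0.497
```

Run:
```python
from h import *
st(); w=snap("wrist","w41"); go([300,-330,200],-2.2)
```

```text
t 47.5 pos [ 494.4 -389.9  183.5] rail [-162.1 -410.6] yaw -3.091 F [-0.2  0.4 -0. ] grip 46.7mm q [-0.78  0.35  1.41  0.    1.36 -2.4 ]
t 47.5 pos [ 493.  -388.5  180. ] rail [-163.6 -409.3] yaw -3.091 F [ 0.6 -0.5  0.3] grip 47.2mm q [-0.78  0.36  1.41  0.    1.36 -2.4 ]
shift [189.7  68.  -21.4] rot [-0.007  0.002 -0.891] dist 203
```

View pics/w41.png

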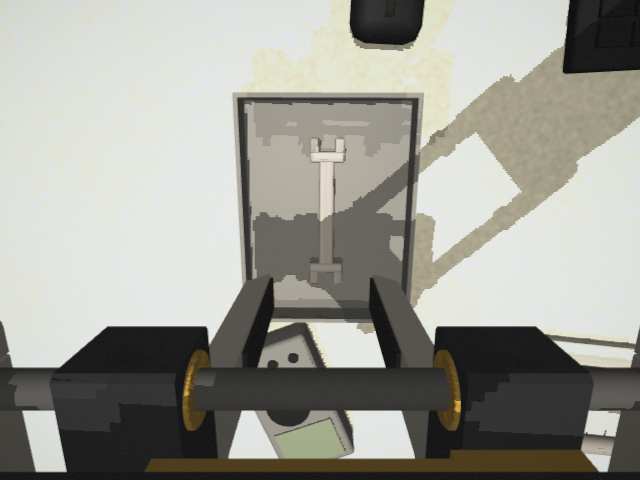

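Run:
```python
from h import *
t=snap("top","tf"); s=snap("scene","sf")
crop(t,215,130,405,210,"tfc"); crop(s,240,310,470,400,"sfc",3.4)
```

```text
(no output)
```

View pics/sf.png

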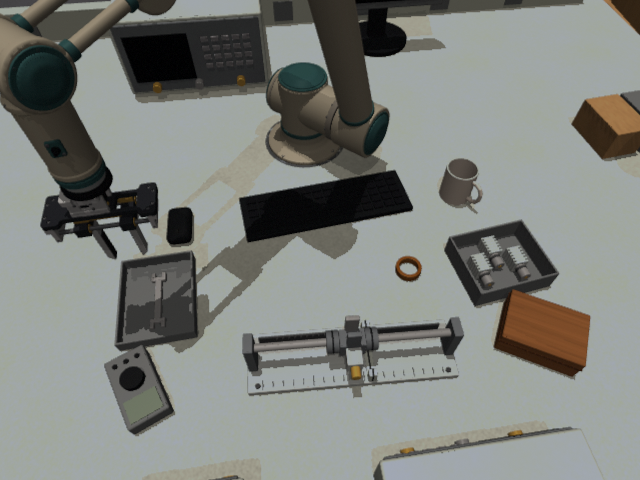

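View pics/tfc.png

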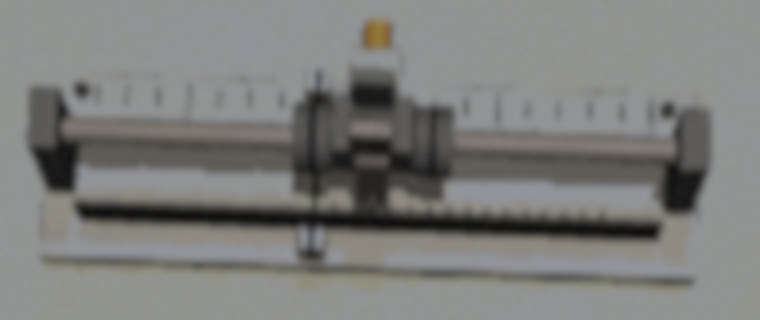

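View pics/sfc.png

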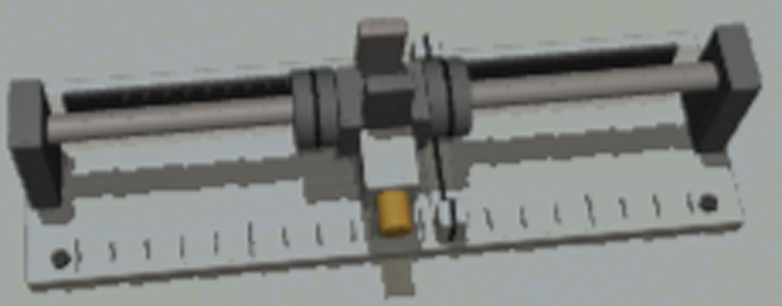

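View pics/tf.png

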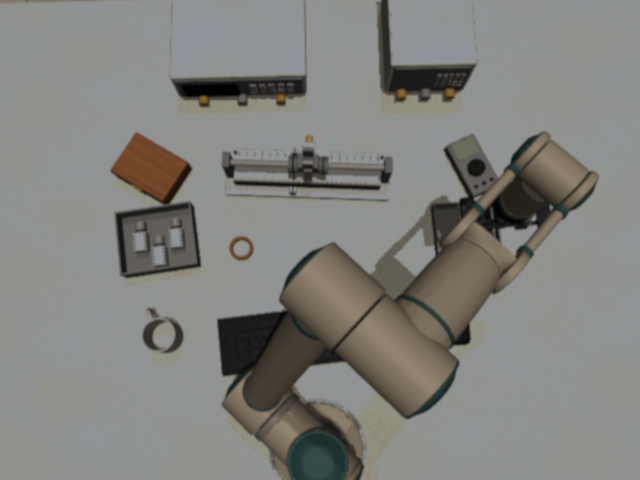

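Run:
```python
from bench import r
print(r.read_state()["time"]); print(r.finish_job())
```

```text
47.6
the job is handed in; nothing more can be done
None
```

The job is done and handed in at 47.6 s, with the arm standing clear above the shallow tray and touching nothing.

**Rail, in the order asked**
- **Stop collar:** I slid it to the mark and released it. From straight above, its groove sits about 0.6–0.7 mm to the −y side of the black line. I tried one small correction, and the collar barely moved.
- **Carriage:** I squeezed the lugs fully and slid it along until I felt about 2 N against the collar, then released it. The close-up showed it touching, and the collar had not shifted noticeably.
- **Keeper:** I slid it up behind the carriage and released it. The close-up showed it touching or within about 0.5 mm.

**Loose parts**
- The scene held three terminations and one spanner; there was no second spanner.
- One termination had been knocked towards the robot during the run, so I found it again before picking it up.
- All three terminations lie in the deep bin, and the spanner lies flat in the shallow tray.

**Checks that disagreed**
- **Finger length:** the fingers reach roughly 12–15 mm less far than stated. The first two tries at the spanner closed above it, and the third, lower try held.
- **Camera offset:** the wrist camera read about 3 mm higher along the bar than the top and scene cameras. I therefore set the groove by comparing it with the mark within the same wrist-camera picture.

The tape, mouse, mug, meter and case appeared in their original places in the last pictures.

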